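# Tap the spindle bearing cup square into its housing

### The job

Take the new bearing cup (the one with the blue disc) from the tray, start it square in the mouth of the bore in the aluminium housing and let go of it. Then tap it home with the closed fingertips, a little at a time and alternately around its rim, never pressing on it harder than 35 N and, once the bore grips it, never letting it cock by more than about 6 degrees, until its flange sits flush on the housing all round, and prove the seat with one last firm push of about 25 N on its top. Leave everything else where it is, and let go at the end.

Things in the scene. Friction and masses are not known exactly. Their poses are not given: they have to be found in the camera images.
- cup_new: the new bearing cup, bright steel with a blue disc on top, standing upright in the tray: a 40 mm diameter body, 24 mm long, with a 65 mm diameter, 6 mm thick flange on top of it (30 mm high in all; solid, about 0.25 kg; its flat top is slippery, the flange's side is not). The origin is the centre of its underside, z points up along its axis
- cup_top (a point): the centre of the cup's flat top face, 30 mm above the cup's origin along its axis; same axes as the cup
- housing: the fixed aluminium bearing housing, a 110 x 110 mm block, 45 mm high, on a 150 x 50 mm foot plate 12 mm high with a bolt head at each end; origin under its centre, z up
- bore_mouth (a point): the centre of the bore's mouth, in the housing's flat top face, 45 mm above the table; z up. The bore is 42 mm in diameter (1 mm of play all round the cup) with a 1.5 mm chamfer. The cup (its foot tapers 2.5 mm over 3 mm) drops in about 8 mm by its own weight, standing loosely and perhaps leaning, goes on to about 12 mm under a push of 10 to 20 N when upright, and from there on rubs hard to the end; it stays where it is left
- bore_tabs (a point): centre of the ring of six brass spring tabs in the bore's wall, 12 mm below the mouth; they grip the cup. From 13 mm depth on, pressed in the middle or on both sides at once it needs 36 to 45 N, more than is allowed; at one edge of the flange only 17 to 25 N, and then that edge goes down, the opposite one stays or rises a little, and the cup leans until the other side is pressed
- bore_home (a point): where the cup's origin lies when it is home: on the bore's axis, 24 mm below the mouth. Then the flange's underside lies on the housing's rigid top face and the cup's top 6 mm above it
- tray: fixed white tray with a grey base, 210 x 110 mm (long side along its x), walls 16 mm high; the cups stand on its base 10 mm above the table, 50 mm either side of the middle along its x; origin under its centre
- cup_used: the worn cup, same shape and size as the new one but dark steel with an orange disc on top; origin at the centre of its underside; leave it in the tray
- mallet: soft mallet lying on the table, 240 mm long; origin at its middle; a bystander
- screwdriver: yellow-handled screwdriver, 190 mm; origin at its middle; a bystander
- dishes: stack of four pale plastic dishes, 90 mm across, 52 mm high; origin under its centre; a bystander
- bottle: white bottle, 60 mm across, 160 mm high; origin under its centre; a bystander
- wafer_box: closed blue wafer box, 134 x 134 x 58 mm; origin under its centre; a bystander
Things that resemble listed ones, but are neither listed nor needed, are in the scene too. Leave any purple or red look-alike of the cup_new alone. Leave any red look-alike of the housing alone.

How it is judged:
By the outcome, as a careful person would: the job done as asked, in the order asked, and still so for the second after the job is handed in, with the robot touching nothing.
It also fails if it takes over 72 s, if anything falls off the work surface, if the arm or the gripper's body presses on something with over 40 N, if the wrist force passes 120 N, or if a joint passes its speed limit or range.

### The arm

A 6-joint arm with a two-finger parallel gripper is mounted at the origin on the work surface. World frame = base frame: x ahead of the robot, y to its left, z up, the work surface at z = 0. Lengths are in mm, angles in rad, forces in N, time in s.
With the tool pointing down it reaches from about 250 to 775 mm from the base axis. Payload 8.9 kg.
Tool frame: the origin (TCP) lies midway between the tips of the shut fingers; the grasp point (between the pads) lies 19 mm behind it; z points along the fingers, y is the direction in which the jaws open and shut (so a half turn about z gives the same grasp; the last joint's range is limited). The gripper opens to 85 mm and grips with 20 to 120 N. Pads are 22 mm wide; open, the fingers measure 114 mm over their backs; the gripper's body (76 mm by 85 mm) begins 54 mm behind the grasp point. The pads swing forward as they close: fully open they stand 13 mm farther back than shut.
Start: joints at [1.143, 0.291, -0.153, 1.127, 0, 1.431], TCP at [149.515, 503.258, 231.305] pointing down, gripper open.
Joint ranges: [-2.52, 2.52], [-0.91, 1.74], [-1.3, 1.37], [-1.96, 2.02], [-1.52, 1.47], [-3.14, 3.14]. Speed limits (rad/s): [2.22, 2.22, 2.79, 3.14, 3.14, 3.14].

### API

Orientations are given as a rotation vector (axis times angle).
In Python, from workcell import observe, capture, job_done, boxes_of, cut_out gives the robot as it stands.
- The arm moves only by the shell command python3 -m crank 'ROWS' [FORCE]. ROWS is JSON, a list of rows, each an object with "offset": the shift along the tool's x, y, z in mm, a list of three; "yaw": the turn about the tool's z in degrees; "hand": the gripper command: -1 is shut, 1 is fully open, values between are in proportion. In form: [{"offset": [tx, ty, tz], "yaw": yaw, "hand": hand}, ...]. A call has exactly 10 rows; each row shifts and turns the commanded pose from where the row before left it, along the tool's axes as they then stand; what a row does not reach is not made up. A row lasts 1/12 s, in which the tool goes at most 41.7 mm and 7.16 degrees, less where a joint would pass 70% of its speed; a pose out of reach is approached as far as the arm can. A call with a gripper value outside its range is refused whole. The fingers move at their own pace and stop on an object; FORCE is the grip in N (left out, the last holds). Time passes only in rows, so rows that do not move let the fingers close, or fill a call up. It gives the time, the measured TCP pose, the force and the opening at its end, in the units of the state.
- observe(): the state, without advancing time (a new reading comes with each control period).
- capture(name): name is "scene" or "side" or "wrist"; returns a dict with "img" (384x512x3 uint8, red, green, blue), "vertical_fov" (degrees; the focal length in pixels is half the picture's height over the tangent of half this angle, whatever the lens; pixels are square), "cx", "cy" (the principal point, pixels), "distortion" ([k1, k2, p1, p2, k3] as OpenCV has them; the pictures are not rectified), "extrinsics" (4x4, takes a point from camera to world coordinates). Camera axes: x right, y down, z forward; pixel columns grow to the right and rows downward; lengths in mm; the calibration is good to about 2 mm. A picture is of the moment at which its call begins. There is no depth.
- job_done(): hands the job in, once; it reports no verdict.
Trained networks look in the newest picture that a camera, given by its name, has taken for a name from the list of things; names that differ only in an ending like _2 or _b are one class to them, and where a whole thing is asked for, a point or a joint stands for the part that bears it (a point fixed in the world has none). Each returns a list of dicts, best first, with "confidence" (0 to 1); they miss things now and then, are a little off and sometimes report something else, mostly with a low value. They report only what shows in the picture. A call takes as long as a camera call. They do not tell look-alikes from the thing itself.
- boxes_of(camera, name): "bbox" ([left, top, right, bottom] in pixels, round what is visible of it).
- cut_out(camera, name): "region" (384x512 bool, what is visible of it) and "bbox" ([left, top, right, bottom] in pixels, round what is visible of it).
The state is a dict: "clock": time; "q": joint angles; "qvel": joint speeds; "tau": joint torques, N m; "ee_pos": TCP position; "tcp_rot": TCP orientation; "contact_force": force on the tool from outside, world axes, zero at the start; "wrist_torque": the same for the moment, N m; "grip_width": finger opening in mm.
Only numpy, scipy, OpenCV 4.12 (cv2) and the standard library are available. Lean on these libraries where they do the work, as an engineer would, in place of code of your own. Each camera call takes 0.05 s, during which the arm holds its last target.

## Working session

There is one attempt and no reset: what is moved stays moved. The work goes in short steps, Python scripts to look and compute and a shell command to move; the robot and the scene stay as the last step left them, time stands still between calls to the robot, and variables do not carry over. Pictures are saved under pics/ and viewed, and the job is handed in when it is done.

```bash
ls; mkdir -p pics
python3 - <<'E'
from workcell import observe, capture
import cv2
s=observe();print(s)
for n in ["scene","side","wrist"]:
    c=capture(n);cv2.imwrite(f"pics/{n}0.png",c["img"][:,:,::-1]);print(n,c["vertical_fov"],c["cx"],c["cy"],c["distortion"],c["extrinsics"])
E
```

```text
pics
{'clock': 0.0, 'q': array([ 1.14269039e+00,  2.91310072e-01, -1.54129950e-01,  1.12675451e+00,
       -2.56204241e-05,  1.43152709e+00]), 'qvel': array([ 1.62495720e-03, -1.05176644e-03,  9.24013734e-05, -8.57458301e-04,
       -9.90799196e-04,  4.46146159e-04]), 'tau': array([-2.22078612e-03, -5.37142861e+01,  3.31365430e+01,  1.58848678e-02,
       -2.75159055e-04, -2.44204593e-06]), 'ee_pos': array([149.33223172, 502.82559059, 230.71551244]), 'tcp_rot': array([-4.52075231e-01, -3.10852435e+00,  2.11952680e-03]), 'contact_force': array([-0.24881719,  0.05172846,  0.03440164]), 'wrist_torque': array([-0.03202606, -0.04603471,  0.01750273]), 'grip_width': 85.31062056849883}
scene 42.6990297243526 252.73180405154656 190.06300235502476 [-0.18821914  0.          0.          0.          0.        ] [[-3.35900327e-01  5.13351023e-01 -7.89709882e-01  1.80839107e+03]
 [ 9.41679140e-01  2.01083333e-01 -2.69825668e-01  4.25898715e+02]
 [ 2.02822129e-02 -8.34287852e-01 -5.50955907e-01  9.53537572e+02]
 [ 0.00000000e+00  0.00000000e+00  0.00000000e+00  1.00000000e+00]]
side 43.622712310846296 249.57692690253077 200.82951481670995 [-0.19925379  0.          0.          0.          0.        ] [[-9.96454616e-01 -7.39215766e-02  4.01721255e-02  4.87881982e+02]
 [-8.18980934e-02  7.42972215e-01 -6.64292849e-01  9.16122442e+02]
 [ 1.92588017e-02 -6.65227696e-01 -7.46392129e-01  1.07762561e+03]
 [ 0.00000000e+00  0.00000000e+00  0.00000000e+00  1.00000000e+00]]
wrist 59.07645669839701 257.6446043123797 188.91766138144263 [-0.08442136  0.          0.          0.          0.        ] [[ 2.84088965e-01  9.17962333e-01  2.76836803e-01  7.79997481e+01]
 [ 9.58797726e-01 -2.71803742e-01 -8.26416726e-02  5.23720014e+02]
 [-6.16663621e-04  2.88908084e-01 -9.57356641e-01  3.73329115e+02]
 [ 0.00000000e+00  0.00000000e+00  0.00000000e+00  1.00000000e+00]]
```

View pics/scene0.png

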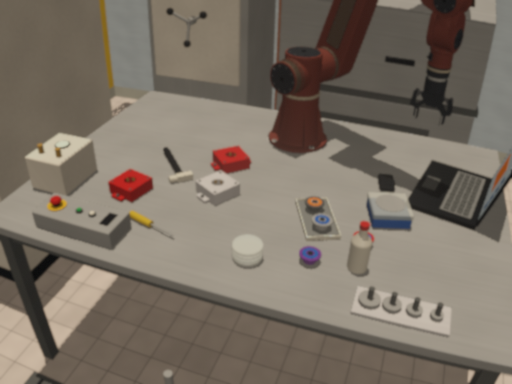

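View pics/side0.png

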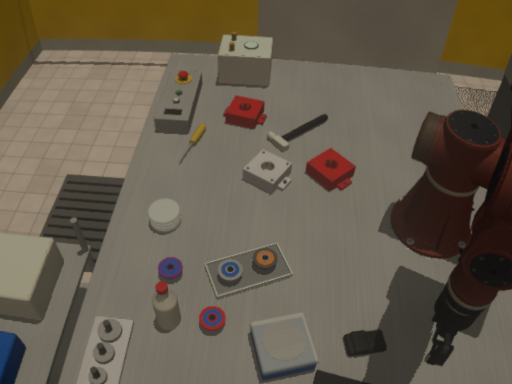

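View pics/wrist0.png

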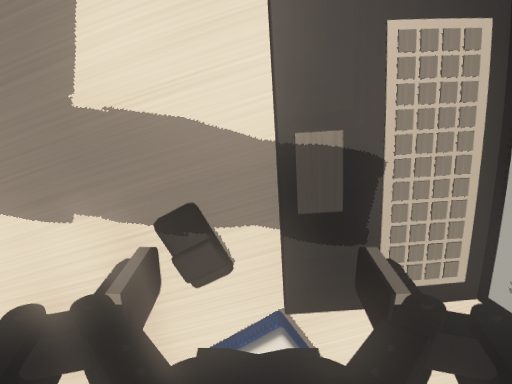

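Scene: the steel-and-blue cup is in the tray at scene (321,223) / side (230,271). Things that could be mistaken for it:
- the used cup with the orange disc, scene (315,203) / side (264,259)
- the purple look-alike, scene (310,256) / side (171,268)
- the red look-alike, side (211,318)

The aluminium housing is at scene (217,186) / side (268,170). The red housings, at side (331,168) and (245,110), are decoys.

I choose the blue disc in the tray and the bare housing.

```bash
cat > h.py <<'E'
import numpy as np, cv2
from workcell import *
from scipy.spatial.transform import Rotation as R
def K(c):
    f=192/np.tan(np.radians(c["vertical_fov"]/2)); return np.array([[f,0,c["cx"]],[0,f,c["cy"]],[0,0,1]])
def ray(c,uv):
    p=cv2.undistortPoints(np.array(uv,float).reshape(-1,1,2),K(c),np.array(c["distortion"]),None,None,None).reshape(-1,2)
    E=np.array(c["extrinsics"]); d=np.c_[p,np.ones(len(p))]@E[:3,:3].T
    return E[:3,3],d
def atz(c,uv,z):
    o,d=ray(c,uv); return o+d*((z-o[2])/d[:,2])[:,None]
def proj(c,P):
    E=np.array(c["extrinsics"]);r,_=cv2.Rodrigues(E[:3,:3].T);t=-E[:3,:3].T@E[:3,3]
    return cv2.projectPoints(np.array(P,float).reshape(-1,1,3),r,t,K(c),np.array(c["distortion"]))[0].reshape(-1,2)
def circ(c,P,r,n=60,ax=None):
    a=np.linspace(0,2*np.pi,n);return proj(c,np.c_[P[0]+r*np.cos(a),P[1]+r*np.sin(a),0*a+P[2]])
E
python3 - <<'E'
from h import *
for n in ["scene","side"]:
    c=capture(n)
    for t,z in [("cup_new",40),("cup_used",40),("housing",45),("tray",16)]:
        for k in cut_out(n,t):
            b=k["bbox"];m=np.argwhere(k["region"]).mean(0)[::-1]
            print(n,t,round(k["confidence"],2),np.round(b,1),np.round(m,1),np.round(atz(c,m,z)[0],1))
    if n=="side":
        im=c["img"][:,:,::-1]
        cv2.imwrite("pics/c1.png",np.hstack([cv2.resize(im[235:335,150:300],(400,267),interpolation=cv2.INTER_CUBIC) ,cv2.resize(im[135:210,225:337],(400,267),interpolation=cv2.INTER_CUBIC)]))
E
```

```text
scene cup_new 0.77 [298.6 245.5 319.7 263.5] [309.7 254.4] [752.2 240.8  40. ]
scene cup_new 0.74 [313.1 212.2 332.8 228.5] [322.3 220.8] [583.3 238.4  40. ]
scene cup_new 0.61 [370.2 233.4 375.7 242. ] [371.6 237.1] [610.1 397.5  40. ]
scene cup_used 0.59 [303.6 192.2 322.7 211.5] [314.2 203.3] [499.7 191.9  40. ]
scene cup_used 0.22 [131.  209.4 173.5 231.9] [144.4 220.1] [ 780.3 -277.3   40. ]
scene housing 0.92 [195.4 173.  241.2 206.8] [216.4 188.4] [ 541.  -136.6   45. ]
scene housing 0.71 [108.5 170.5 150.3 204.2] [129.8 185.6] [ 633.2 -419.4   45. ]
scene housing 0.67 [208.6 145.8 252.3 175. ] [229.7 160.1] [ 347.8 -165.9   45. ]
scene tray 0.91 [294.9 195.8 340.8 244.1] [316.7 222.1] [564.3 218.4  16. ]
side cup_new 0.78 [157.8 255.8 182.7 277.5] [169.5 268. ] [731.  245.3  40. ]
side cup_new 0.65 [219.  259.6 242.9 281.7] [230.  269.9] [574.4 235.1  40. ]
side cup_used 0.79 [255.1 244.5 279.7 268. ] [264.7 258.1] [487.6 189.7  40. ]
side housing 0.76 [305.5 152.2 354.8 189.4] [330.5 169.8] [ 304.7 -155.9   45. ]
side housing 0.67 [243.1 147.  296.1 193.5] [268.  171.1] [ 497.2 -129.8   45. ]
side housing 0.62 [222.6  94.6 268.7 127.9] [245.3 111.8] [ 592.5 -415.3   45. ]
side housing 0.28 [180.3 120.8 207.3 161.2] [196.2 135.3] [ 742.3 -274.    45. ]
side tray 0.79 [207.4 241.5 293.8 299.5] [247.6 272.6] [529.5 223.5  16. ]
side tray 0.63 [244.5 149.7 291.9 192. ] [267.8 171. ] [ 498.2 -159.7   16. ]
```

View pics/c1.png

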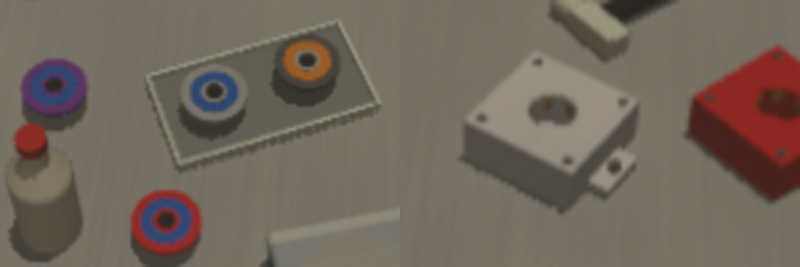

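Crop: the cup with the bright steel rim and blue disc in the tray is the chosen one, at side (230,270). The used one is orange, and the purple and red ones are outside the tray. Next I refine by colour and triangulate.

Run:
```python
from h import *
for n,b,hb in [("scene",(311,210,335,232),None),("side",(217,257,244,284),None)]:
    c=capture(n);im=c["img"].astype(int)
    x0,y0,x1,y1=b;s=im[y0:y1,x0:x1]
    m=(s[:,:,2]-s[:,:,0]>25)
    ys,xs=np.nonzero(m);uv=[(xs.min()+xs.max())/2+x0,(ys.min()+ys.max())/2+y0]
    print(n,uv,(xs.mean()+x0,ys.mean()+y0),m.sum(),atz(c,uv,40),atz(c,(xs.mean()+x0,ys.mean()+y0),40))
c=capture("scene");im=c["img"][:,:,::-1]
o=cv2.resize(im[165:215,185:250],(780,600),interpolation=cv2.INTER_CUBIC);cv2.imwrite("pics/c2.png",o)
c=capture("side");im=c["img"][:,:,::-1]
o=cv2.resize(im[140:200,235:305],(700,600),interpolation=cv2.INTER_CUBIC);cv2.imwrite("pics/c3.png",o)
```

```text
scene [np.float64(321.5), np.float64(219.0)] (np.float64(321.4938271604938), np.float64(219.06172839506172)) 81 [[575.13800915 233.98922217  40.        ]] [[575.46155373 234.0442657   40.        ]]
side [np.float64(229.5), np.float64(269.0)] (np.float64(229.8125), np.float64(268.96527777777777)) 144 [[575.98637027 232.52700216  40.        ]] [[575.19562286 232.34170808  40.        ]]
```

View pics/c2.png

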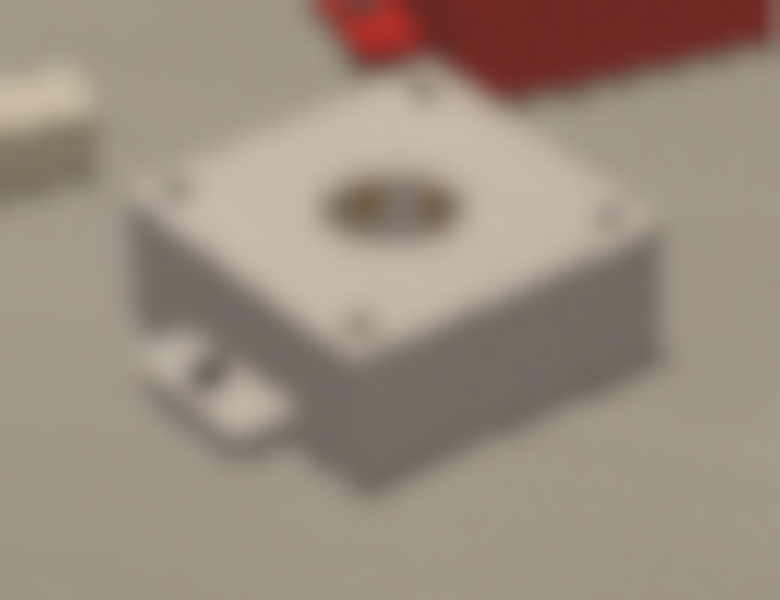

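View pics/c3.png

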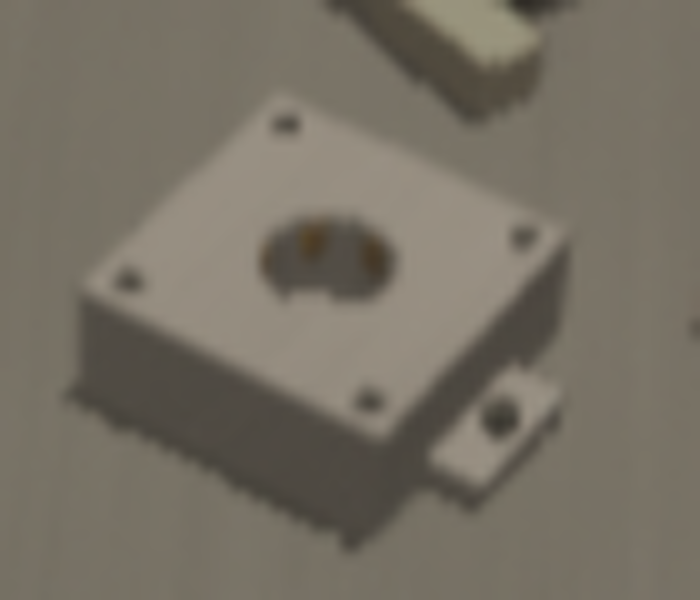

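```bash
cat >> h.py <<'E'
def mv(P,s=None,psi=None):
    s=s or observe();r=R.from_rotvec(s["tcp_rot"]).as_matrix()
    P=np.array(P,float)
    print("t",round(s["clock"],2),"pos",np.round(s["ee_pos"],1),"yaw(jaw y dir deg)",round(np.degrees(np.arctan2(r[1,1],r[0,1])),1),"tilt z",np.round(r[:,2],3),"F",np.round(s["contact_force"],1),"w",round(s["grip_width"],1),"q1,6",np.round(s["q"][[0,4,5]],2))
    print("tool offset to target",np.round(r.T@(P-s["ee_pos"]),1))
E
python3 - <<'E'
from h import *
mv([575.4,233.2,230])
a=capture("scene");b=capture("side")
from scipy.optimize import least_squares
# bore
for z in (45,):
    print(atz(a,[217.4,181.8],z),atz(b,[267.3,165.5],z))
# housing corners at top z=45
print(atz(a,np.array([[135/12+184.5,205/12+164.5],[430/12+184.5,60/12+164.5],[655/12+184.5,228/12+164.5],[360/12+184.5,360/12+164.5]]),45))
print(atz(b,np.array([[80,288],[283,92],[570,230],[382,438]])/10+[234.5,139.5],45))
print(atz(b,np.array([[206,267],[277,243],[293,280],[221,299.]]),16))
E
```

```text
t 0.85 pos [149.5 503.3 231.3] yaw(jaw y dir deg) 73.5 tilt z [ 0.  0. -1.] F [0.4 0.2 0.1] w 85.4 q1,6 [ 1.14 -0.    1.43]
tool offset to target [-485.2 -137.6    1.3]
[[ 501.92071531 -149.59306651   45.        ]] [[ 500.87077159 -154.27823601   45.        ]]
[[ 527.83591489 -219.55034633   45.        ]
 [ 422.66589524 -171.97745128   45.        ]
 [ 484.79432441  -76.28402755   45.        ]
 [ 577.35063716 -127.88228202   45.        ]]
[[ 576.05568914 -134.13805149   45.        ]
 [ 519.61088255 -230.12314549   45.        ]
 [ 426.31256218 -175.6280892    45.        ]
 [ 480.45529127  -79.66010354   45.        ]]
[[640.64270268 216.58333404  16.        ]
 [456.94939571 119.0904468   16.        ]
 [409.7323474  235.5189112   16.        ]
 [589.62699419 309.18562084  16.        ]]
```

```bash
python3 -m crank '[{"offset":[-34,-9.6,0],"yaw":0,"hand":1},{"offset":[-34,-9.6,0],"yaw":0,"hand":1},{"offset":[-34,-9.6,0],"yaw":0,"hand":1},{"offset":[-34,-9.6,0],"yaw":0,"hand":1},{"offset":[-34,-9.6,0],"yaw":0,"hand":1},{"offset":[-34,-9.6,0],"yaw":0,"hand":1},{"offset":[-34,-9.6,0],"yaw":0,"hand":1},{"offset":[-34,-9.6,0],"yaw":0,"hand":1},{"offset":[-34,-9.6,0],"yaw":0,"hand":1},{"offset":[-34,-9.6,0],"yaw":0,"hand":1}]' 60
python3 -m crank '[{"offset":[-29,-8.3,0],"yaw":0,"hand":1},{"offset":[-29,-8.3,0],"yaw":0,"hand":1},{"offset":[-29,-8.3,0],"yaw":0,"hand":1},{"offset":[-29,-8.3,0],"yaw":0,"hand":1},{"offset":[-29,-8.3,0],"yaw":0,"hand":1},{"offset":[0,0,0],"yaw":-7,"hand":1},{"offset":[0,0,0],"yaw":-7,"hand":1},{"offset":[0,0,0],"yaw":-7,"hand":1},{"offset":[0,0,0],"yaw":-7,"hand":1},{"offset":[0,0,0],"yaw":-7,"hand":1}]'
python3 - <<'E'
from h import *
mv([575.4,233.2,230])
c=capture("wrist");mv([575.4,233.2,230])
im=c["img"][:,:,::-1].copy()
u=proj(c,[[575.4,233.2,40],[494,190,40]]);print(u)
for p in (circ(c,[575.4,233.2,40],32.5),):
    cv2.polylines(im,[p.astype(int).reshape(-1,1,2)],True,(0,255,0),1)
cv2.imwrite("pics/w1.png",im)
E
```

```text
clock: 1.78
ee_pos: [449.5, 313.2, 231.4]
tcp_rot: [0.452, 3.109, 0.0]
contact_force: [-0.0, 1.1, 1.5]
grip_width: 85.1
clock: 2.62
ee_pos: [575.3, 233.2, 231.1]
tcp_rot: [0.513, -3.099, 0.0]
contact_force: [-0.2, -0.6, -0.5]
grip_width: 85.3
t 2.62 pos [575.3 233.2 231.1] yaw(jaw y dir deg) 108.8 tilt z [-0. -0. -1.] F [-0.2 -0.6 -0.5] w 85.3 q1,6 [ 0.27  0.   -0.06]
tool offset to target [-0.1 -0.   1.1]
t 2.67 pos [575.3 233.2 231.1] yaw(jaw y dir deg) 109.3 tilt z [-0. -0. -1.] F [ 1.2  0.  -0.2] w 85.0 q1,6 [ 0.27  0.   -0.07]
tool offset to target [-0.1 -0.1  1.1]
[[257.41318098 163.98962297]
 [241.82765462  69.42716458]]
```

View pics/w1.png

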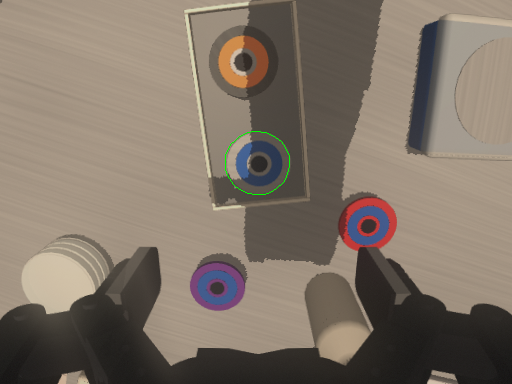

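Run:
```python
from h import *
c=capture("wrist");im=c["img"].astype(int)
m=(im[:,:,2]-im[:,:,0]>12)&(im[:,:,2]<256);mm=np.zeros_like(m);mm[130:200,220:300]=1;m&=mm.astype(bool)
ys,xs=np.nonzero(m);uv=[(xs.min()+xs.max())/2,(ys.min()+ys.max())/2];print(uv,xs.min(),xs.max(),ys.min(),ys.max(),xs.mean(),ys.mean(),atz(c,uv,40))
print("used",atz(c,[243,61.5],40), "hole",atz(c,[259,163],40))
r=cut_out("wrist","cup_new")
for k in r: print(k["confidence"],k["bbox"],atz(c,[(k["bbox"][0]+k["bbox"][2])/2,(k["bbox"][1]+k["bbox"][3])/2],40))
for n in ["scene","side"]:
    c=capture(n)
    for k in boxes_of(n,"bottle"): b=k["bbox"];print(n,k["confidence"],b,atz(c,[(b[0]+b[2])/2,b[3]-6],0),atz(c,[(b[0]+b[2])/2,b[1]+4],160))
```

```text
[np.float64(258.5), np.float64(163.0)] 236 281 141 185 258.539641943734 162.8073316283035 [[574.0607255  233.95936305  40.        ]]
used [[487.24643535 188.05921024  40.        ]] hole [[573.89412834 234.43403419  40.        ]]
0.94 [337.1, 196.5, 395.0, 249.9] [[597.79948664 364.60156523  40.        ]]
0.93 [191.1, 259.8, 245.3, 311.1] [[722.94488528 237.8506066   40.        ]]
0.82 [227.2, 130.5, 292.0, 190.9] [[571.46807844 234.21787986  40.        ]]
scene 0.74 [348.9, 221.4, 370.2, 273.9] [[713.72805422 384.12377056   0.        ]] [[728.53148667 362.70814376 160.        ]]
side 0.86 [149.5, 284.7, 181.3, 331.1] [[719.63796548 388.57834293   0.        ]] [[701.84063141 378.29510287 160.        ]]
```

```bash
python3 -m crank '[{"offset":[0.5,0.7,20],"yaw":-3,"hand":1},{"offset":[0,0,25],"yaw":-3,"hand":1},{"offset":[0,0,25],"yaw":-3,"hand":1},{"offset":[0,0,25],"yaw":0,"hand":1},{"offset":[0,0,25],"yaw":0,"hand":1},{"offset":[0,0,25],"yaw":0,"hand":1},{"offset":[0,0,25],"yaw":0,"hand":1},{"offset":[0,0,20],"yaw":0,"hand":1},{"offset":[0,0,0],"yaw":0,"hand":1},{"offset":[0,0,0],"yaw":0,"hand":1}]'
python3 - <<'E'
from h import *
c=capture("wrist");mv([574.6,233.7,13])
cv2.imwrite("pics/w2.png",c["img"][:,:,::-1])
c=capture("side");cv2.imwrite("pics/s2.png",cv2.resize(c["img"][215:325,150:310,::-1],(800,550),interpolation=cv2.INTER_CUBIC))
E
```

```text
clock: 3.8
ee_pos: [573.8, 233.6, 40.8]
tcp_rot: [0.743, -3.05, 0.0]
contact_force: [0.5, -0.3, 0.7]
grip_width: 85.5
t 3.85 pos [574.9 234.   42.1] yaw(jaw y dir deg) 117.4 tilt z [ 0.  0. -1.] F [-0.6  0.1  1.1] w 85.4 q1,6 [ 0.27  0.   -0.21]
tool offset to target [ 0.4 -0.1 29.1]
```

View pics/w2.png

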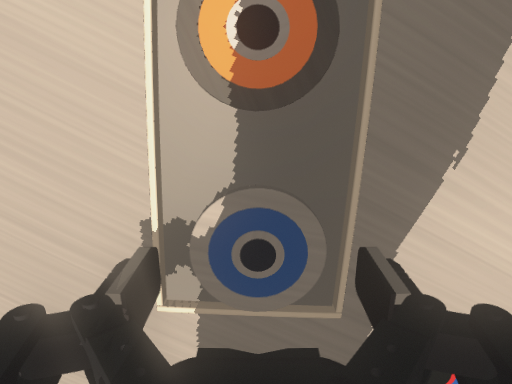

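View pics/s2.png

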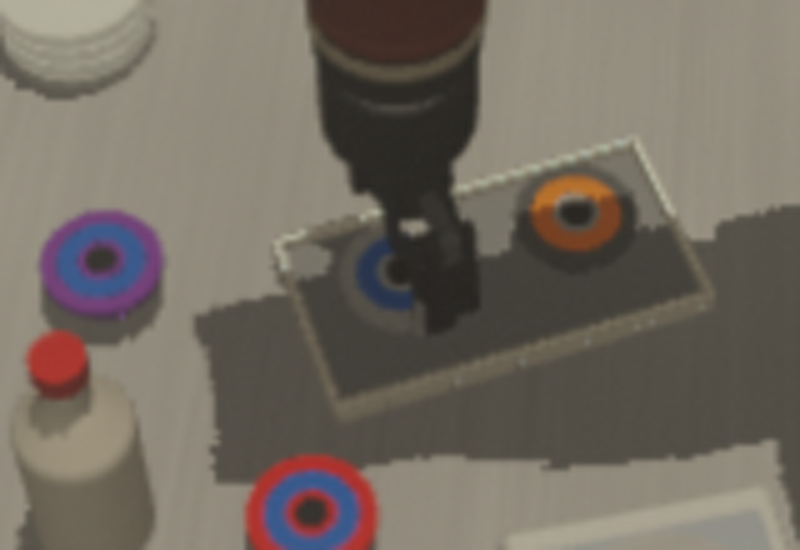

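Run:
```python
from h import *
c=capture("wrist");im=c["img"].astype(int)
m=(im[:,:,2]-im[:,:,0]>20);m[:190]=0;m[310:]=0
ys,xs=np.nonzero(m);uv=[(xs.min()+xs.max())/2,(ys.min()+ys.max())/2];P=atz(c,uv,40)[0];print(uv,P)
mv([P[0],P[1],13])
```

```text
[np.float64(258.5), np.float64(247.0)] [573.64968331 233.73556423  40.        ]
t 3.95 pos [575.8 234.2  43. ] yaw(jaw y dir deg) 117.4 tilt z [ 0.003  0.001 -1.   ] F [1.  0.8 0.2] w 85.6 q1,6 [ 0.27  0.   -0.21]
tool offset to target [ 2.2  0.6 30. ]
```

```bash
python3 -m crank '[{"offset":[1,0.3,15],"yaw":0,"hand":1},{"offset":[0,0,12],"yaw":0,"hand":1},{"offset":[0,0,0],"yaw":0,"hand":1},{"offset":[0,0,0],"yaw":0,"hand":-0.2},{"offset":[0,0,0],"yaw":0,"hand":-0.2},{"offset":[0,0,0],"yaw":0,"hand":-0.2},{"offset":[0,0,0],"yaw":0,"hand":-0.2},{"offset":[0,0,0],"yaw":0,"hand":-0.2},{"offset":[0,0,0],"yaw":0,"hand":-0.2},{"offset":[0,0,0],"yaw":0,"hand":-0.2}]' 60
python3 - <<'E'
from h import *
c=capture("wrist");mv([574.6,233.7,13])
cv2.imwrite("pics/w3.png",c["img"][:,:,::-1])
E
```

```text
clock: 4.78
ee_pos: [574.0, 233.7, 15.6]
tcp_rot: [-0.745, 3.051, -0.0]
contact_force: [-2.3, -1.2, 6.3]
grip_width: 62.4
t 4.83 pos [574.  233.7  15.6] yaw(jaw y dir deg) 117.4 tilt z [ 0.001  0.    -1.   ] F [-2.  -0.9  5.6] w 62.1 q1,6 [ 0.27 -0.   -0.21]
tool offset to target [-0.5 -0.3  2.6]
```

View pics/w3.png

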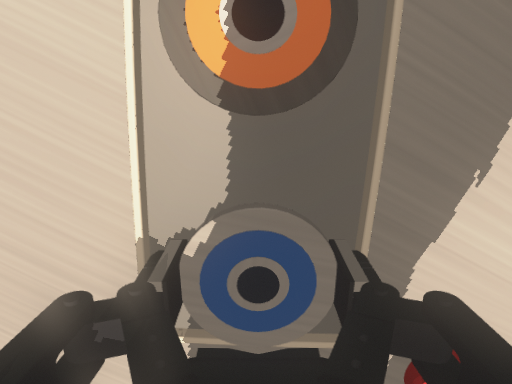

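```bash
python3 -m crank '[{"offset":[0,0,-15],"yaw":0,"hand":-0.2},{"offset":[0,0,-30],"yaw":0,"hand":-0.2},{"offset":[0,0,-30],"yaw":0,"hand":-0.2},{"offset":[0,0,-30],"yaw":0,"hand":-0.2},{"offset":[10,-13,-20],"yaw":0,"hand":-0.2},{"offset":[20,-26,0],"yaw":0,"hand":-0.2},{"offset":[20,-26,0],"yaw":0,"hand":-0.2},{"offset":[20,-26,0],"yaw":0,"hand":-0.2},{"offset":[20,-26,0],"yaw":0,"hand":-0.2},{"offset":[20,-26,0],"yaw":0,"hand":-0.2}]'
python3 - <<'E'
from h import *
mv([501.5,-152.5,120])
E
```

```text
clock: 5.67
ee_pos: [541.5, 54.7, 139.9]
tcp_rot: [-0.746, 3.051, -0.0]
contact_force: [1.4, -0.5, -2.1]
grip_width: 62.2
t 5.67 pos [541.5  54.7 139.9] yaw(jaw y dir deg) 117.5 tilt z [ 0.001 -0.    -1.   ] F [ 1.4 -0.5 -2.1] w 62.2 q1,6 [-0.03 -0.   -0.51]
tool offset to target [ 131.1 -165.4   19.9]
```

```bash
python3 -m crank '[{"offset":[26,-20,0],"yaw":0,"hand":-0.2},{"offset":[26,-20,0],"yaw":0,"hand":-0.2},{"offset":[26,-20,0],"yaw":0,"hand":-0.2},{"offset":[26,-20,0],"yaw":0,"hand":-0.2},{"offset":[26,-20,0],"yaw":0,"hand":-0.2},{"offset":[26,-20,0],"yaw":0,"hand":-0.2},{"offset":[26,-20,0],"yaw":0,"hand":-0.2},{"offset":[20,-16,0],"yaw":0,"hand":-0.2},{"offset":[0,0,0],"yaw":0,"hand":-0.2},{"offset":[0,0,0],"yaw":0,"hand":-0.2}]'
python3 - <<'E'
from h import *
c=capture("wrist");mv([501.5,-152.5,120])
im=c["img"][:,:,::-1].copy();cv2.imwrite("pics/w4r.png",im)
cv2.polylines(im,[circ(c,[501.5,-152.5,45],21).astype(int).reshape(-1,1,2)],True,(0,255,0),1)
cv2.imwrite("pics/w4.png",im)
E
```

```text
clock: 6.5
ee_pos: [434.3, -176.7, 139.8]
tcp_rot: [-0.741, 3.052, -0.001]
contact_force: [0.4, 0.2, -1.6]
grip_width: 62.5
t 6.55 pos [ 434.6 -175.8  139.7] yaw(jaw y dir deg) 117.4 tilt z [ 0.001  0.    -1.   ] F [-0.4 -0.1 -2.8] w 62.5 q1,6 [-0.54  0.   -1.02]
tool offset to target [-70.1 -10.1  19.7]
```

View pics/w4.png

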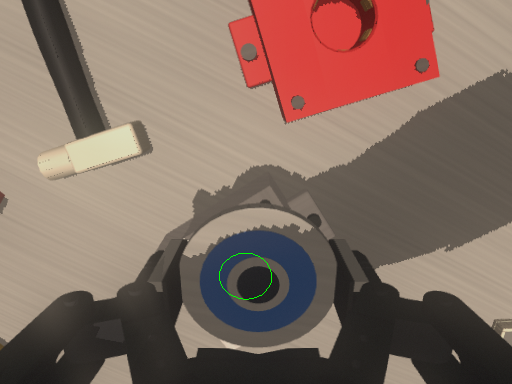

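```bash
python3 -m crank '[{"offset":[10,0,0],"yaw":0,"hand":-0.2},{"offset":[17,0,0],"yaw":0,"hand":-0.2},{"offset":[20,0,0],"yaw":0,"hand":-0.2},{"offset":[20,0,0],"yaw":0,"hand":-0.2},{"offset":[14,0,0],"yaw":0,"hand":-0.2},{"offset":[4,0,0],"yaw":0,"hand":-0.2},{"offset":[0,0,0],"yaw":0,"hand":-0.2},{"offset":[0,0,0],"yaw":0,"hand":-0.2},{"offset":[0,0,0],"yaw":0,"hand":-0.2},{"offset":[0,0,0],"yaw":0,"hand":-0.2}]'
python3 - <<'E'
from h import *
c=capture("wrist");mv([501.5,-152.5,120])
im=c["img"][:,:,::-1].copy();cv2.imwrite("pics/w5r.png",im)
cv2.polylines(im,[circ(c,[501.5,-152.5,45],21).astype(int).reshape(-1,1,2)],True,(0,255,0),1)
cv2.imwrite("pics/w5.png",im)
np.save("w5E.npy",c["extrinsics"])
E
```

```text
clock: 7.38
ee_pos: [359.8, -214.4, 139.3]
tcp_rot: [-0.747, 3.051, -0.0]
contact_force: [-0.0, -0.8, -2.6]
grip_width: 62.3
t 7.43 pos [ 359.6 -214.4  139.3] yaw(jaw y dir deg) 117.5 tilt z [ 0.  0. -1.] F [-0.9  0.1 -1.9] w 62.2 q1,6 [-0.71  0.   -1.19]
tool offset to target [-154.4  -10.7   19.3]
```

View pics/w5.png

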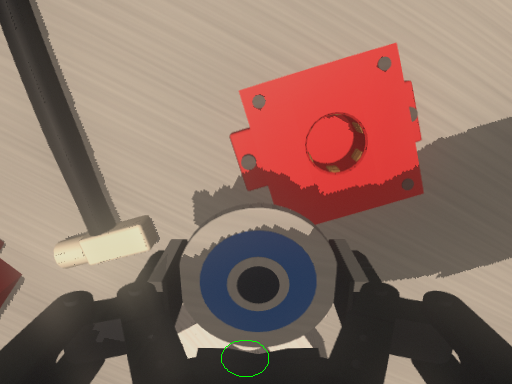

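The wrist image's "up" is tool +x, so I have to stand on the other side of the bore. This picture shows the red decoy housing at (330,140), with the bore hidden under the gripper at (245,358).

```bash
python3 -m crank '[{"offset":[-20,-1,0],"yaw":0,"hand":-0.2},{"offset":[-28,-1.3,0],"yaw":0,"hand":-0.2},{"offset":[-33,-1.3,0],"yaw":0,"hand":-0.2},{"offset":[-33,-1.3,0],"yaw":0,"hand":-0.2},{"offset":[-33,-1.3,0],"yaw":0,"hand":-0.2},{"offset":[-33,-1.3,0],"yaw":0,"hand":-0.2},{"offset":[-33,-1.3,0],"yaw":0,"hand":-0.2},{"offset":[-18,-1,0],"yaw":0,"hand":-0.2},{"offset":[-4,-1,0],"yaw":0,"hand":-0.2},{"offset":[0,0,0],"yaw":0,"hand":-0.2}]'
python3 - <<'E'
from h import *
c=capture("wrist");mv([501.5,-152.5,120])
im=c["img"][:,:,::-1].copy();cv2.imwrite("pics/w6r.png",im)
cv2.polylines(im,[circ(c,[501.5,-152.5,45],21).astype(int).reshape(-1,1,2)],True,(0,255,0),1)
cv2.imwrite("pics/w6.png",im)
E
```

```text
clock: 8.27
ee_pos: [573.5, -115.0, 138.6]
tcp_rot: [0.749, -3.051, -0.0]
contact_force: [-0.1, 0.4, -2.0]
grip_width: 62.5
t 8.32 pos [ 572.4 -115.5  138.7] yaw(jaw y dir deg) 117.5 tilt z [-0.001  0.    -1.   ] F [-0.4 -0.3 -2.4] w 62.3 q1,6 [-0.32 -0.   -0.8 ]
tool offset to target [79.9 -0.1 18.8]
```

View pics/w6.png

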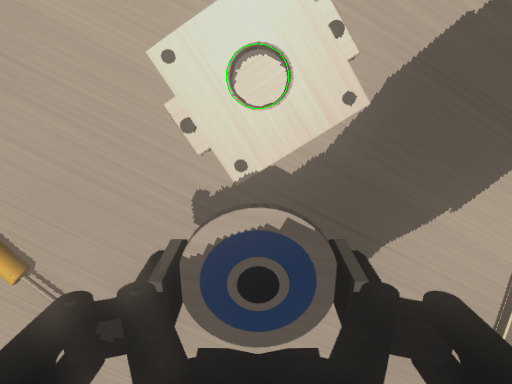

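Run:
```python
from h import *
from scipy.optimize import least_squares
c=capture("wrist");s=observe();im=c["img"].astype(int)
m=(im[:,:,2]-im[:,:,0]>20);m[:190]=0;m[:,:150]=0;m[:,370:]=0
mm=cv2.morphologyEx(m.astype(np.uint8),cv2.MORPH_CLOSE,np.ones((5,5)))
ct=max(cv2.findContours(mm,cv2.RETR_EXTERNAL,cv2.CHAIN_APPROX_NONE)[0],key=cv2.contourArea)[:,0,:]
Z=s["ee_pos"][2]+24.4
W=atz(c,ct,Z)[:,:2]
f=least_squares(lambda p:np.hypot(*(W-p[:2]).T)-p[2],[*W.mean(0),20],loss="soft_l1")
print("cup top",f.x,"tcp",s["ee_pos"])
# bore: dark/edge along rays
g=cv2.GaussianBlur(c["img"],(0,0),1).astype(float).mean(2)
a=np.radians(np.arange(0,360,4));rs=np.arange(15,27,.25)
def edge(cx,cy):
    out=[]
    for t in a:
        P=np.c_[cx+rs*np.cos(t),cy+rs*np.sin(t),0*rs+45];uv=proj(c,P).astype(np.float32)
        v=cv2.remap(g.astype(np.float32),uv[:,0].reshape(1,-1),uv[:,1].reshape(1,-1),1)[0]
        d=np.gradient(v);i=np.argmax(d)
        if d[i]>3: out.append([P[i,0],P[i,1],d[i],np.degrees(t)])
    return np.array(out)
x=np.array([501.5,-152.5])
for _ in range(4):
    e=edge(*x);f=least_squares(lambda p:np.hypot(*(e[:,:2]-p[:2]).T)-p[2],[*x,21],loss="soft_l1",f_scale=.3);x=f.x[:2]
print(f.x,len(e),np.abs(f.fun).mean())
r=np.hypot(*(e[:,:2]-x).T);print(np.round(np.c_[e[:,3],r],1)[::5])
i=c["img"][30:130,200:320,::-1];cv2.imwrite("pics/w6z.png",cv2.resize(i,(720,600),interpolation=cv2.INTER_CUBIC))
```

```text
cup top [ 573.04885681 -114.99502899   23.10171501] tcp [ 571.79142729 -115.84792044  138.85199542]
[ 500.07904377 -151.92581095   21.34485383] 90 0.35825856454294436
[[  0.   21.3]
 [ 20.   21.3]
 [ 40.   21.3]
 [ 60.   21.6]
 [ 80.   21.8]
 [100.   20.8]
 [120.   21.3]
 [140.   20.5]
 [160.   22. ]
 [180.   21.4]
 [200.   21.9]
 [220.   21.4]
 [240.   21.7]
 [260.   20.9]
 [280.   20.5]
 [300.   21. ]
 [320.   21.3]
 [340.   21. ]]
```

View pics/w6z.png

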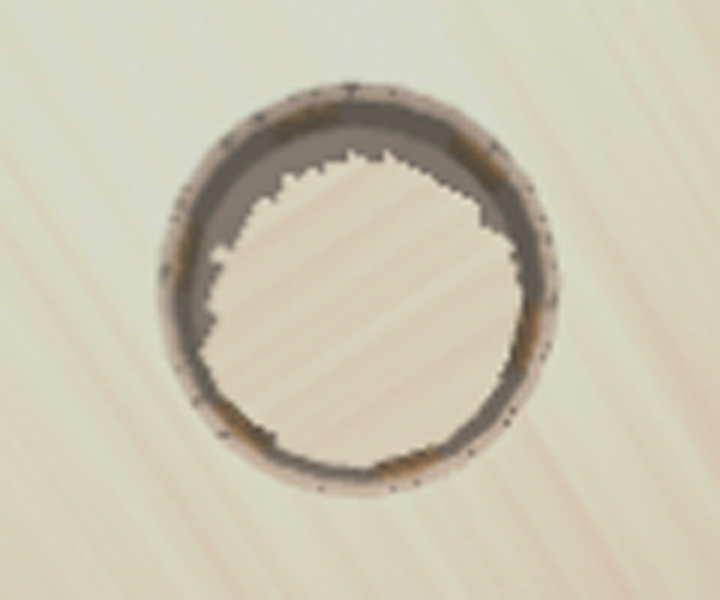

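Run:
```python
from h import *
c=capture("wrist");x=atz(c,[259.4,77.8],45)[0];print(x)
P=[];
for _ in range(6):
    c=capture("wrist");P.append(np.r_[observe()["ee_pos"],c["extrinsics"][:3,3]])
P=np.array(P);print(np.round(P,2))
im=c["img"][:,:,::-1].copy()
for q,r in ((x,22.5),(x,21)): cv2.polylines(im,[np.round(circ(c,q,r)*8).astype(int).reshape(-1,1,2)],True,(0,0,255),1,shift=3)
cv2.imwrite("pics/w6y.png",cv2.resize(im[30:130,200:320],(720,600),interpolation=cv2.INTER_NEAREST))
s=observe();r=R.from_rotvec(s["tcp_rot"]).as_matrix();print(r.T@(x-[573.05,-115.0,45]))
```

```text
[ 499.45249666 -151.86672252   45.        ]
[[ 571.61 -116.32  139.24  505.59 -150.59  281.64]
 [ 571.74 -116.43  139.4   505.54 -150.74  281.8 ]
 [ 571.89 -116.45  139.5   505.6  -150.82  281.93]
 [ 572.04 -116.44  139.53  505.72 -150.85  282.01]
 [ 572.19 -116.41  139.54  505.85 -150.83  282.05]
 [ 572.32 -116.34  139.57  505.97 -150.79  282.06]]
[ 8.23067947e+01  1.15717596e+00 -1.48441467e-02]
```

View pics/w6y.png

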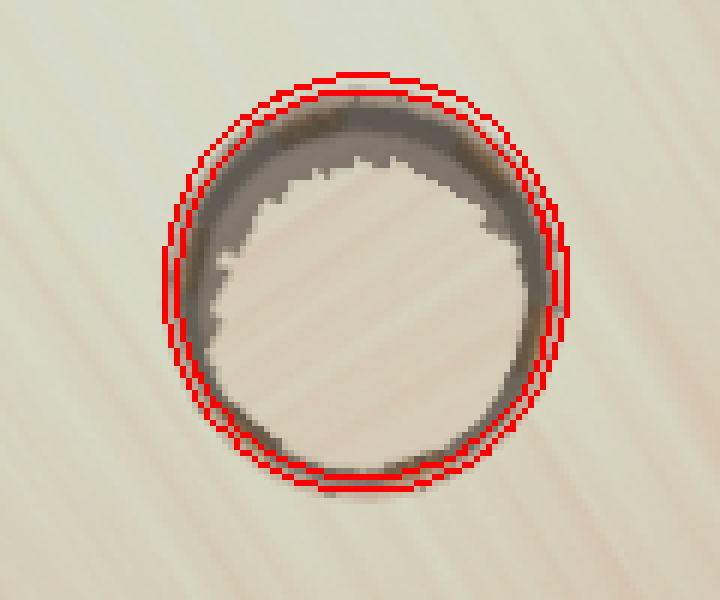

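```bash
python3 -m crank '[{"offset":[10,0.2,0],"yaw":0,"hand":-0.2},{"offset":[18,0.2,0],"yaw":0,"hand":-0.2},{"offset":[22,0.3,0],"yaw":0,"hand":-0.2},{"offset":[18,0.2,5],"yaw":0,"hand":-0.2},{"offset":[10,0.2,10],"yaw":0,"hand":-0.2},{"offset":[4,0,18],"yaw":0,"hand":-0.2},{"offset":[0,0,20],"yaw":0,"hand":-0.2},{"offset":[0,0,15],"yaw":0,"hand":-0.2},{"offset":[0,0,6],"yaw":0,"hand":-0.2},{"offset":[0,0,2],"yaw":0,"hand":-0.2}]'
python3 - <<'E'
from h import *
mv([499.8,-152,50.6])
o=[]
for n,b in (("scene",(185,150,250,215)),("side",(235,120,305,190))):
    c=capture(n);im=c["img"][:,:,::-1];x0,y0,x1,y1=b
    o.append(cv2.resize(im[y0:y1,x0:x1],(400,400),interpolation=cv2.INTER_CUBIC))
mv([499.8,-152,50.6])
cv2.imwrite("pics/p7.png",np.hstack(o))
E
```

```text
clock: 9.55
ee_pos: [498.1, -152.7, 62.5]
tcp_rot: [0.745, -3.05, -0.002]
contact_force: [0.2, -0.0, -2.5]
grip_width: 62.3
t 9.55 pos [ 498.1 -152.7   62.5] yaw(jaw y dir deg) 117.4 tilt z [-0.002  0.001 -1.   ] F [ 0.2 -0.  -2.5] w 62.3 q1,6 [-0.44 -0.   -0.92]
tool offset to target [-1.8 -0.2 11.9]
t 9.65 pos [ 499.2 -152.9   63.6] yaw(jaw y dir deg) 117.4 tilt z [-0. -0. -1.] F [-0.1  0.1 -1.8] w 62.5 q1,6 [-0.44 -0.   -0.92]
tool offset to target [-1.   0.6 13. ]
```

View pics/p7.png

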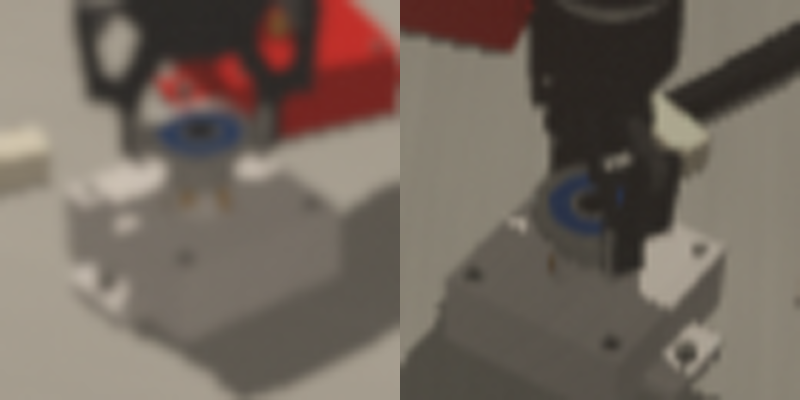

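```bash
python3 -m crank '[{"offset":[-0.5,0.2,4],"yaw":0,"hand":-0.2},{"offset":[0,0,3],"yaw":0,"hand":-0.2},{"offset":[0,0,2],"yaw":0,"hand":-0.2},{"offset":[0,0,1],"yaw":0,"hand":-0.2},{"offset":[0,0,1],"yaw":0,"hand":-0.2},{"offset":[0,0,1],"yaw":0,"hand":-0.2},{"offset":[0,0,1],"yaw":0,"hand":-0.2},{"offset":[0,0,1],"yaw":0,"hand":-0.2},{"offset":[0,0,1],"yaw":0,"hand":-0.2},{"offset":[0,0,0],"yaw":0,"hand":-0.2}]'
python3 - <<'E'
from h import *
mv([499.8,-152,50.6])
s=observe();print(s["wrist_torque"])
o=[]
for n,b in (("scene",(185,150,250,215)),("side",(235,120,305,190))):
    c=capture(n);im=c["img"][:,:,::-1];x0,y0,x1,y1=b
    o.append(cv2.resize(im[y0:y1,x0:x1],(400,400),interpolation=cv2.INTER_CUBIC))
mv([499.8,-152,50.6])
cv2.imwrite("pics/p8.png",np.hstack(o))
E
```

```text
clock: 10.48
ee_pos: [499.6, -152.3, 48.1]
tcp_rot: [0.745, -3.052, -0.0]
contact_force: [0.2, 0.6, -2.4]
grip_width: 62.6
t 10.48 pos [ 499.6 -152.3   48.1] yaw(jaw y dir deg) 117.4 tilt z [-0.  0. -1.] F [ 0.2  0.6 -2.4] w 62.6 q1,6 [-0.44 -0.   -0.92]
tool offset to target [-0.4  0.2 -2.5]
[ 0.0539659  -0.03178459  0.02911633]
t 10.58 pos [ 499.7 -152.4   48.3] yaw(jaw y dir deg) 117.5 tilt z [-0.  0. -1.] F [ 0.1 -0.  -2.6] w 62.3 q1,6 [-0.44  0.   -0.92]
tool offset to target [-0.3  0.3 -2.3]
```

View pics/p8.png

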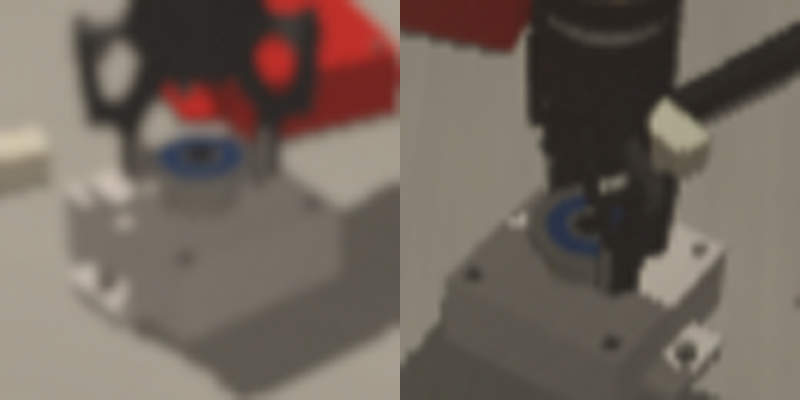

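```bash
python3 -m crank '[{"offset":[0,0,0.8],"yaw":0,"hand":-0.2},{"offset":[0,0,0.8],"yaw":0,"hand":-0.2},{"offset":[0,0,0.8],"yaw":0,"hand":-0.2},{"offset":[0,0,0.8],"yaw":0,"hand":-0.2},{"offset":[0,0,0.6],"yaw":0,"hand":-0.2},{"offset":[0,0,0.6],"yaw":0,"hand":-0.2},{"offset":[0,0,0],"yaw":0,"hand":-0.2},{"offset":[0,0,0],"yaw":0,"hand":-0.2},{"offset":[0,0,0],"yaw":0,"hand":-0.2},{"offset":[0,0,0],"yaw":0,"hand":-0.2}]'
python3 - <<'E'
from h import *
mv([499.8,-152,43])
s=observe();print(s["wrist_torque"])
E
```

```text
clock: 11.42
ee_pos: [499.7, -152.4, 44.0]
tcp_rot: [-0.745, 3.052, -0.0]
contact_force: [0.8, 1.1, -1.6]
grip_width: 62.4
t 11.42 pos [ 499.7 -152.4   44. ] yaw(jaw y dir deg) 117.5 tilt z [ 0. -0. -1.] F [ 0.8  1.1 -1.6] w 62.4 q1,6 [-0.44  0.   -0.92]
tool offset to target [-0.2  0.3  1. ]
[ 0.01555107 -0.0017912   0.01505414]
```

```bash
python3 -m crank '[{"offset":[0,0,0.6],"yaw":0,"hand":-0.2},{"offset":[0,0,0.6],"yaw":0,"hand":-0.2},{"offset":[0,0,0.6],"yaw":0,"hand":-0.2},{"offset":[0,0,0],"yaw":0,"hand":-0.2},{"offset":[0,0,0],"yaw":0,"hand":-0.2},{"offset":[0,0,0],"yaw":0,"hand":0.3},{"offset":[0,0,0],"yaw":0,"hand":0.5},{"offset":[0,0,0],"yaw":0,"hand":0.8},{"offset":[0,0,0],"yaw":0,"hand":1},{"offset":[0,0,0],"yaw":0,"hand":1}]'
python3 - <<'E'
from h import *
mv([499.8,-152,43])
c=capture("wrist");cv2.imwrite("pics/w9.png",c["img"][:,:,::-1])
o=[]
for n,b in (("scene",(185,150,250,215)),("side",(235,120,305,190))):
    c=capture(n);im=c["img"][:,:,::-1];x0,y0,x1,y1=b
    o.append(cv2.resize(im[y0:y1,x0:x1],(400,400),interpolation=cv2.INTER_CUBIC))
cv2.imwrite("pics/p9.png",np.hstack(o))
E
```

```text
clock: 12.25
ee_pos: [499.8, -152.6, 42.3]
tcp_rot: [-0.745, 3.052, -0.001]
contact_force: [-0.7, -0.4, 0.3]
grip_width: 85.1
t 12.25 pos [ 499.8 -152.6   42.3] yaw(jaw y dir deg) 117.4 tilt z [ 0. -0. -1.] F [-0.7 -0.4  0.3] w 85.1 q1,6 [-0.44 -0.   -0.92]
tool offset to target [-0.3  0.6 -0.7]
```

View pics/w9.png

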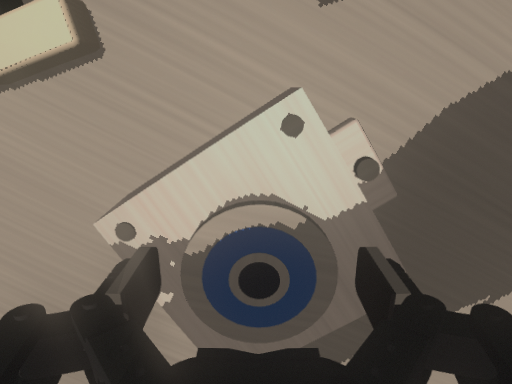

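View pics/p9.png

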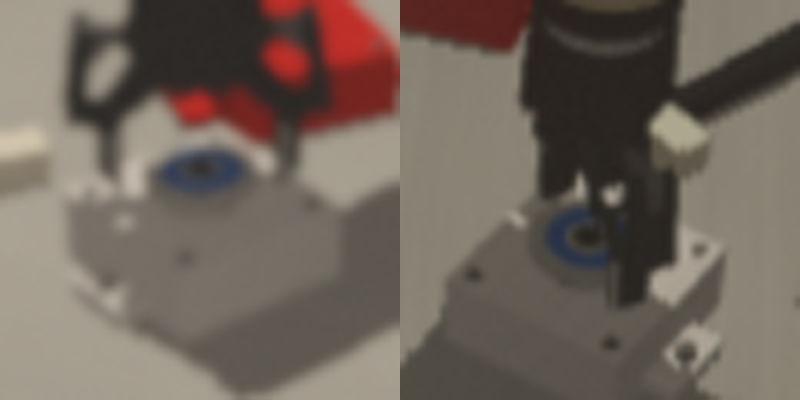

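```bash
python3 -m crank '[{"offset":[0,0,-10],"yaw":0,"hand":1},{"offset":[0,0,-16],"yaw":0,"hand":1},{"offset":[0,0,-16],"yaw":0,"hand":0.5},{"offset":[0,0,-12],"yaw":0,"hand":-1},{"offset":[0,0,-6],"yaw":0,"hand":-1},{"offset":[-0.5,0,0],"yaw":0,"hand":-1},{"offset":[0,0,0],"yaw":0,"hand":-1},{"offset":[0,0,0],"yaw":0,"hand":-1},{"offset":[0,0,0],"yaw":0,"hand":-1},{"offset":[0,0,0],"yaw":0,"hand":-1}]'
python3 - <<'E'
from h import *
mv([500.5,-152,67])
c=capture("wrist");cv2.imwrite("pics/w10.png",c["img"][:,:,::-1])
o=[]
for n,b in (("scene",(185,150,250,215)),("side",(235,120,305,190))):
    c=capture(n);im=c["img"][:,:,::-1];x0,y0,x1,y1=b
    o.append(cv2.resize(im[y0:y1,x0:x1],(400,400),interpolation=cv2.INTER_CUBIC))
cv2.imwrite("pics/p10.png",np.hstack(o))
mv([500.5,-152,67])
E
```

```text
clock: 13.23
ee_pos: [499.7, -151.9, 101.4]
tcp_rot: [0.745, -3.051, -0.001]
contact_force: [-0.3, -0.2, 0.4]
grip_width: 0.0
t 13.23 pos [ 499.7 -151.9  101.4] yaw(jaw y dir deg) 117.5 tilt z [-0.001  0.001 -1.   ] F [-0.3 -0.2  0.4] w 0.0 q1,6 [-0.44  0.   -0.91]
tool offset to target [-0.7 -0.5 34.4]
t 13.38 pos [ 499.9 -152.1  101.7] yaw(jaw y dir deg) 117.5 tilt z [-0.001  0.    -1.   ] F [0.2 0.3 0.7] w -0.4 q1,6 [-0.44 -0.   -0.91]
tool offset to target [-0.6 -0.2 34.7]
```

View pics/w10.png

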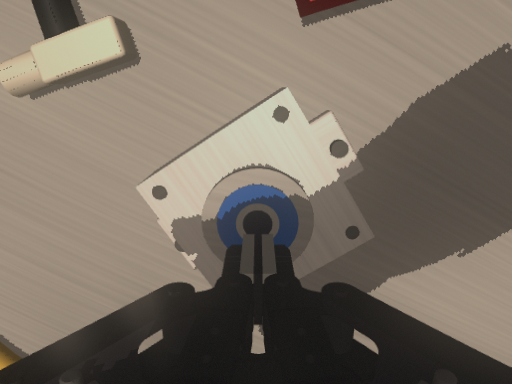

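View pics/p10.png

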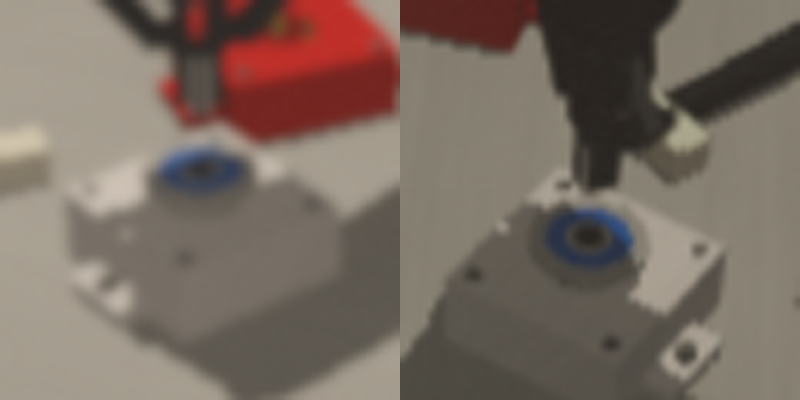

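```bash
python3 -m crank '[{"offset":[-0.5,0,8],"yaw":0,"hand":-1},{"offset":[0,0,10],"yaw":0,"hand":-1},{"offset":[0,0,7],"yaw":0,"hand":-1},{"offset":[0,0,4],"yaw":0,"hand":-1},{"offset":[0,0,2],"yaw":0,"hand":-1},{"offset":[0,0,0.8],"yaw":0,"hand":-1},{"offset":[0,0,0.5],"yaw":0,"hand":-1},{"offset":[0,0,0.5],"yaw":0,"hand":-1},{"offset":[0,0,0.5],"yaw":0,"hand":-1},{"offset":[0,0,0.3],"yaw":0,"hand":-1}]'
python3 - <<'E'
from h import *
mv([500.5,-152,67])
E
```

```text
clock: 14.22
ee_pos: [500.8, -152.0, 68.7]
tcp_rot: [-0.745, 3.051, -0.0]
contact_force: [0.1, -0.8, -1.1]
grip_width: -0.0
t 14.22 pos [ 500.8 -152.    68.7] yaw(jaw y dir deg) 117.5 tilt z [ 0. -0. -1.] F [ 0.1 -0.8 -1.1] w -0.0 q1,6 [-0.43  0.   -0.91]
tool offset to target [0.2 0.1 1.7]
```

```bash
python3 -m crank '[{"offset":[0,0,0.4],"yaw":0,"hand":-1},{"offset":[0,0,0.4],"yaw":0,"hand":-1},{"offset":[0,0,0.4],"yaw":0,"hand":-1},{"offset":[0,0,0.4],"yaw":0,"hand":-1},{"offset":[0,0,0.4],"yaw":0,"hand":-1},{"offset":[0,0,0.4],"yaw":0,"hand":-1},{"offset":[0,0,0.3],"yaw":0,"hand":-1},{"offset":[0,0,0],"yaw":0,"hand":-1},{"offset":[0,0,0],"yaw":0,"hand":-1},{"offset":[0,0,0],"yaw":0,"hand":-1}]'
```

```text
clock: 15.05
ee_pos: [500.6, -151.9, 65.8]
tcp_rot: [0.745, -3.052, 0.0]
contact_force: [0.2, 0.1, -0.3]
grip_width: 0.2
```

```bash
python3 -m crank '[{"offset":[0,0,0.3],"yaw":0,"hand":-1},{"offset":[0,0,0.3],"yaw":0,"hand":-1},{"offset":[0,0,0.3],"yaw":0,"hand":-1},{"offset":[0,0,0.3],"yaw":0,"hand":-1},{"offset":[0,0,0.3],"yaw":0,"hand":-1},{"offset":[0,0,0.2],"yaw":0,"hand":-1},{"offset":[0,0,0],"yaw":0,"hand":-1},{"offset":[0,0,0],"yaw":0,"hand":-1},{"offset":[0,0,0],"yaw":0,"hand":-1},{"offset":[0,0,0],"yaw":0,"hand":-1}]'
python3 - <<'E'
from h import *
o=[]
for n,b in (("scene",(185,150,250,215)),("side",(235,120,305,190))):
    c=capture(n);im=c["img"][:,:,::-1];x0,y0,x1,y1=b
    o.append(cv2.resize(im[y0:y1,x0:x1],(400,400),interpolation=cv2.INTER_CUBIC))
cv2.imwrite("pics/p11.png",np.hstack(o))
mv([500.5,-152,63])
E
```

```text
clock: 15.88
ee_pos: [500.6, -151.9, 64.1]
tcp_rot: [-0.745, 3.052, -0.0]
contact_force: [-0.2, -0.1, 0.3]
grip_width: -0.2
t 15.98 pos [ 500.6 -151.9   64.1] yaw(jaw y dir deg) 117.5 tilt z [ 0. -0. -1.] F [-0.1  0.1 -0.6] w 0.1 q1,6 [-0.43  0.   -0.91]
tool offset to target [ 0.1 -0.   1.1]
```

View pics/p11.png

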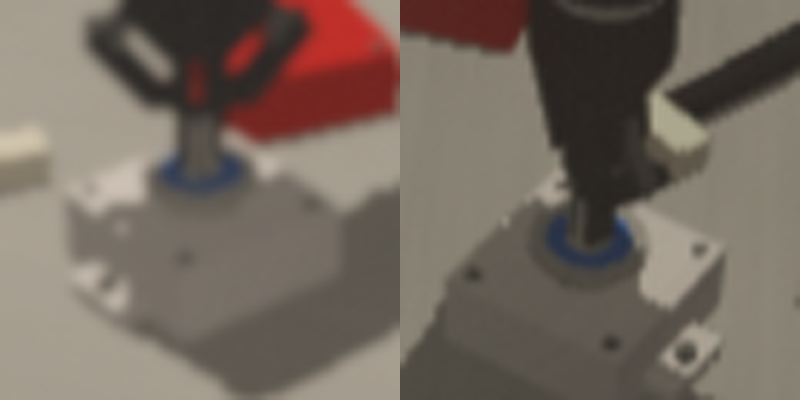

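```bash
python3 -m crank '[{"offset":[0,0,0.3],"yaw":0,"hand":-1},{"offset":[0,0,0.3],"yaw":0,"hand":-1},{"offset":[0,0,0.3],"yaw":0,"hand":-1},{"offset":[0,0,0.3],"yaw":0,"hand":-1},{"offset":[0,0,0.3],"yaw":0,"hand":-1},{"offset":[0,0,0],"yaw":0,"hand":-1},{"offset":[0,0,0],"yaw":0,"hand":-1},{"offset":[0,0,0],"yaw":0,"hand":-1},{"offset":[0,0,0],"yaw":0,"hand":-1},{"offset":[0,0,0],"yaw":0,"hand":-1}]'
```

```text
clock: 16.82
ee_pos: [500.9, -151.9, 63.1]
tcp_rot: [-0.745, 3.051, -0.0]
contact_force: [-0.8, 1.9, 6.8]
grip_width: 0.1
```

```bash
python3 -m crank '[{"offset":[0,0,0.2],"yaw":0,"hand":-1},{"offset":[0,0,0.2],"yaw":0,"hand":-1},{"offset":[0,0,0.2],"yaw":0,"hand":-1},{"offset":[0,0,0.2],"yaw":0,"hand":-1},{"offset":[0,0,0.1],"yaw":0,"hand":-1},{"offset":[0,0,0],"yaw":0,"hand":-1},{"offset":[0,0,0],"yaw":0,"hand":-1},{"offset":[0,0,0],"yaw":0,"hand":-1},{"offset":[0,0,0],"yaw":0,"hand":-1},{"offset":[0,0,0],"yaw":0,"hand":-1}]'
python3 - <<'E'
from h import *
s=observe();print(s["wrist_torque"],s["contact_force"])
o=[]
for n,b in (("scene",(185,150,250,215)),("side",(235,120,305,190))):
    c=capture(n);im=c["img"][:,:,::-1];x0,y0,x1,y1=b
    o.append(cv2.resize(im[y0:y1,x0:x1],(400,400),interpolation=cv2.INTER_CUBIC))
cv2.imwrite("pics/p12.png",np.hstack(o))
mv([500.5,-152,63])
E
```

```text
clock: 17.65
ee_pos: [501.1, -152.0, 62.8]
tcp_rot: [-0.745, 3.051, -0.001]
contact_force: [-3.1, 3.1, 13.4]
grip_width: 0.0
[ 0.44084459  0.56369015 -0.03613962] [-3.10156662  3.11241396 13.41020498]
t 17.75 pos [ 501.1 -152.    62.7] yaw(jaw y dir deg) 117.5 tilt z [ 0.001 -0.    -1.   ] F [-2.4  1.3 13.1] w -0.0 q1,6 [-0.43  0.   -0.91]
tool offset to target [ 0.5  0.2 -0.3]
```

View pics/p12.png

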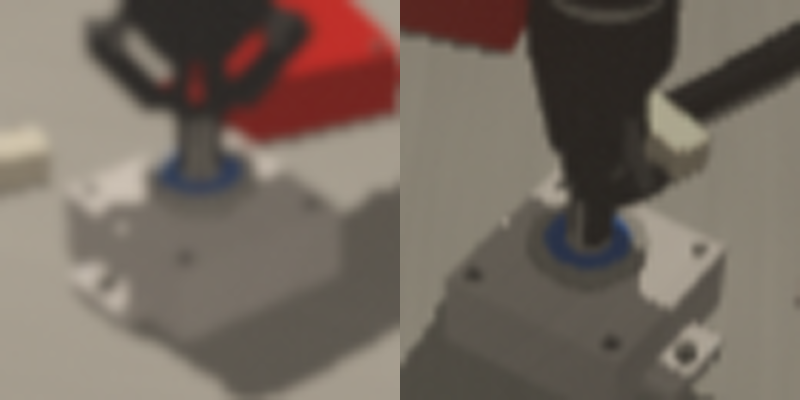

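```bash
python3 -m crank '[{"offset":[0,0,0.2],"yaw":0,"hand":-1},{"offset":[0,0,0.2],"yaw":0,"hand":-1},{"offset":[0,0,0.2],"yaw":0,"hand":-1},{"offset":[0,0,0],"yaw":0,"hand":-1},{"offset":[0,0,0],"yaw":0,"hand":-1},{"offset":[0,0,0],"yaw":0,"hand":-1},{"offset":[0,0,0],"yaw":0,"hand":-1},{"offset":[0,0,0],"yaw":0,"hand":-1},{"offset":[0,0,0],"yaw":0,"hand":-1},{"offset":[0,0,0],"yaw":0,"hand":-1}]'
```

```text
clock: 18.58
ee_pos: [501.2, -152.0, 62.4]
tcp_rot: [-0.745, 3.05, -0.001]
contact_force: [-2.9, 1.4, 17.2]
grip_width: -0.5
```

```bash
python3 -m crank '[{"offset":[0,0,-3],"yaw":0,"hand":-1},{"offset":[0.5,0,-4],"yaw":0,"hand":-1},{"offset":[0,9,-1],"yaw":0,"hand":-1},{"offset":[0,10,0],"yaw":0,"hand":-1},{"offset":[0,7,0],"yaw":0,"hand":-1},{"offset":[0,0,2],"yaw":0,"hand":-1},{"offset":[0,0,2],"yaw":0,"hand":-1},{"offset":[0,0,1.5],"yaw":0,"hand":-1},{"offset":[0,0,0.5],"yaw":0,"hand":-1},{"offset":[0,0,0],"yaw":0,"hand":-1}]'
python3 - <<'E'
from h import *
o=[]
for n,b in (("scene",(185,150,250,215)),("side",(235,120,305,190))):
    c=capture(n);im=c["img"][:,:,::-1];x0,y0,x1,y1=b
    o.append(cv2.resize(im[y0:y1,x0:x1],(400,400),interpolation=cv2.INTER_CUBIC))
cv2.imwrite("pics/p13.png",np.hstack(o))
c=capture("wrist");cv2.imwrite("pics/w13.png",c["img"][:,:,::-1])
mv([500.5,-152,63])
E
```

```text
clock: 19.42
ee_pos: [488.3, -129.2, 63.0]
tcp_rot: [-0.745, 3.052, 0.0]
contact_force: [-0.5, -0.7, 0.7]
grip_width: 0.1
t 19.57 pos [ 488.3 -129.3   63.1] yaw(jaw y dir deg) 117.4 tilt z [ 0. -0. -1.] F [ 0.2 -0.6  0.8] w -0.3 q1,6 [-0.4  -0.   -0.88]
tool offset to target [ -0.4 -25.8   0.1]
```

View pics/p13.png

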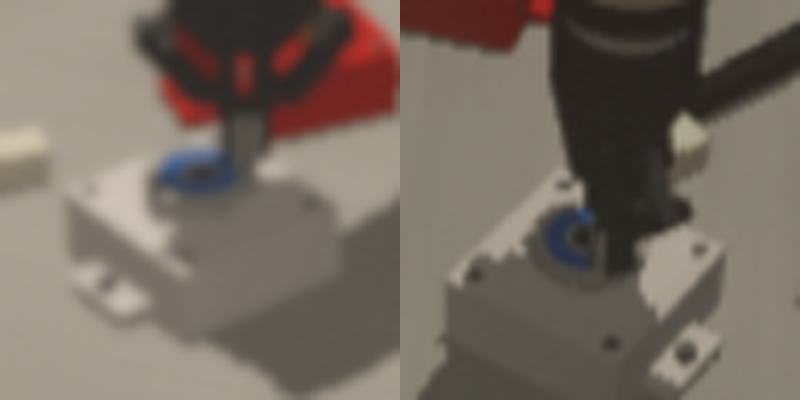

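View pics/w13.png

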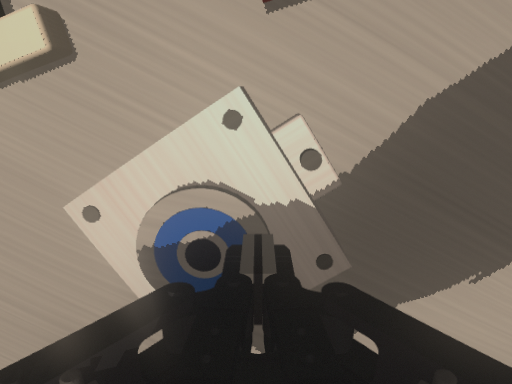

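```bash
python3 -m crank '[{"offset":[0,0,0.4],"yaw":0,"hand":-1},{"offset":[0,0,0.4],"yaw":0,"hand":-1},{"offset":[0,0,0.4],"yaw":0,"hand":-1},{"offset":[0,0,0.4],"yaw":0,"hand":-1},{"offset":[0,0,0.4],"yaw":0,"hand":-1},{"offset":[0,0,0.4],"yaw":0,"hand":-1},{"offset":[0,0,0.4],"yaw":0,"hand":-1},{"offset":[0,0,0],"yaw":0,"hand":-1},{"offset":[0,0,0],"yaw":0,"hand":-1},{"offset":[0,0,0],"yaw":0,"hand":-1}]'
```

```text
clock: 20.4
ee_pos: [488.3, -128.8, 61.0]
tcp_rot: [-0.746, 3.051, 0.001]
contact_force: [-2.2, 2.9, 12.7]
grip_width: -0.2
```

```bash
python3 -m crank '[{"offset":[0,0,0.3],"yaw":0,"hand":-1},{"offset":[0,0,0.3],"yaw":0,"hand":-1},{"offset":[0,0,0.3],"yaw":0,"hand":-1},{"offset":[0,0,0.3],"yaw":0,"hand":-1},{"offset":[0,0,0.3],"yaw":0,"hand":-1},{"offset":[0,0,0.3],"yaw":0,"hand":-1},{"offset":[0,0,0],"yaw":0,"hand":-1},{"offset":[0,0,0],"yaw":0,"hand":-1},{"offset":[0,0,0],"yaw":0,"hand":-1},{"offset":[0,0,0],"yaw":0,"hand":-1}]'
python3 - <<'E'
from h import *
o=[]
for n,b in (("scene",(185,150,250,215)),("side",(235,120,305,190))):
    c=capture(n);im=c["img"][:,:,::-1];x0,y0,x1,y1=b
    o.append(cv2.resize(im[y0:y1,x0:x1],(400,400),interpolation=cv2.INTER_CUBIC))
cv2.imwrite("pics/p14.png",np.hstack(o))
E
```

```text
clock: 21.23
ee_pos: [488.2, -128.4, 59.4]
tcp_rot: [-0.746, 3.051, 0.002]
contact_force: [-4.5, 6.6, 16.2]
grip_width: 0.4
```

View pics/p14.png

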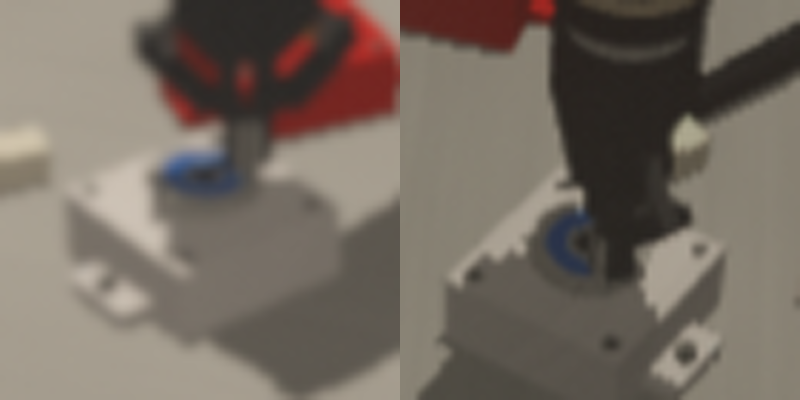

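```bash
python3 -m crank '[{"offset":[0,0,-4],"yaw":0,"hand":-1},{"offset":[0,0,-6],"yaw":0,"hand":-1},{"offset":[0,-12,0],"yaw":0,"hand":-1},{"offset":[0,-14,0],"yaw":0,"hand":-1},{"offset":[0,-14,0],"yaw":0,"hand":-1},{"offset":[0,-12,0],"yaw":0,"hand":-1},{"offset":[0,0,1],"yaw":0,"hand":-1},{"offset":[0,0,1],"yaw":0,"hand":-1},{"offset":[0,0,1],"yaw":0,"hand":-1},{"offset":[0,0,1],"yaw":0,"hand":-1}]'
python3 - <<'E'
from h import *
o=[]
for n,b in (("scene",(185,150,250,215)),("side",(235,120,305,190))):
    c=capture(n);im=c["img"][:,:,::-1];x0,y0,x1,y1=b
    o.append(cv2.resize(im[y0:y1,x0:x1],(400,400),interpolation=cv2.INTER_CUBIC))
cv2.imwrite("pics/p15.png",np.hstack(o))
mv([500.5,-152,63])
E
```

```text
clock: 22.17
ee_pos: [511.5, -174.6, 64.2]
tcp_rot: [0.746, -3.051, -0.001]
contact_force: [-0.4, -0.3, -0.7]
grip_width: -0.3
t 22.27 pos [ 511.7 -174.6   64.3] yaw(jaw y dir deg) 117.5 tilt z [-0.001  0.    -1.   ] F [-0.2 -0.2  0.5] w -0.1 q1,6 [-0.46  0.   -0.94]
tool offset to target [-0.5 25.2  1.3]
```

View pics/p15.png

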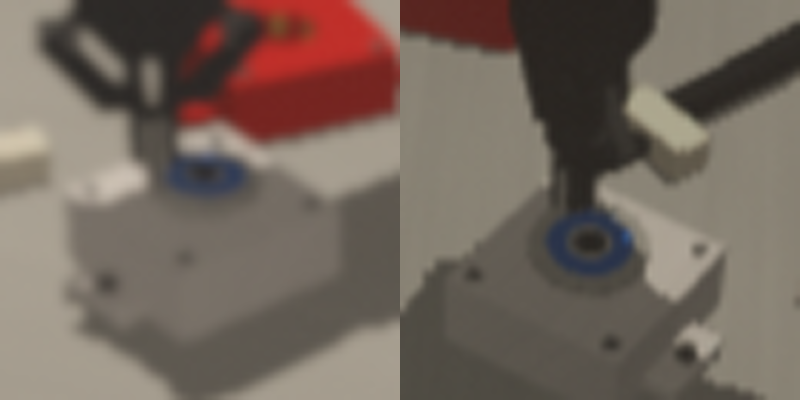

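```bash
python3 -m crank '[{"offset":[0,0,0.5],"yaw":0,"hand":-1},{"offset":[0,0,0.5],"yaw":0,"hand":-1},{"offset":[0,0,0.5],"yaw":0,"hand":-1},{"offset":[0,0,0.5],"yaw":0,"hand":-1},{"offset":[0,0,0.4],"yaw":0,"hand":-1},{"offset":[0,0,0.4],"yaw":0,"hand":-1},{"offset":[0,0,0.4],"yaw":0,"hand":-1},{"offset":[0,0,0.4],"yaw":0,"hand":-1},{"offset":[0,0,0.3],"yaw":0,"hand":-1},{"offset":[0,0,0],"yaw":0,"hand":-1}]'
```

```text
clock: 23.1
ee_pos: [512.8, -175.9, 61.9]
tcp_rot: [-0.745, 3.051, -0.003]
contact_force: [-1.6, -1.0, 12.4]
grip_width: -0.1
```

```bash
python3 -m crank '[{"offset":[0,0,0.4],"yaw":0,"hand":-1},{"offset":[0,0,0.4],"yaw":0,"hand":-1},{"offset":[0,0,0.4],"yaw":0,"hand":-1},{"offset":[0,0,0.4],"yaw":0,"hand":-1},{"offset":[0,0,0.4],"yaw":0,"hand":-1},{"offset":[0,0,0.4],"yaw":0,"hand":-1},{"offset":[0,0,0.4],"yaw":0,"hand":-1},{"offset":[0,0,0.4],"yaw":0,"hand":-1},{"offset":[0,0,0],"yaw":0,"hand":-1},{"offset":[0,0,0],"yaw":0,"hand":-1}]'
```

```text
clock: 23.93
ee_pos: [513.7, -176.9, 59.3]
tcp_rot: [-0.744, 3.05, -0.007]
contact_force: [-1.6, -3.7, 14.1]
grip_width: -0.1
```

```bash
python3 -m crank '[{"offset":[0,0.3,0.4],"yaw":0,"hand":-1},{"offset":[0,0.3,0.4],"yaw":0,"hand":-1},{"offset":[0,0.3,0.4],"yaw":0,"hand":-1},{"offset":[0,0,0.4],"yaw":0,"hand":-1},{"offset":[0,0,0.4],"yaw":0,"hand":-1},{"offset":[0,0,0.4],"yaw":0,"hand":-1},{"offset":[0,0,0],"yaw":0,"hand":-1},{"offset":[0,0,0],"yaw":0,"hand":-1},{"offset":[0,0,0],"yaw":0,"hand":-1},{"offset":[0,0,0],"yaw":0,"hand":-1}]'
python3 - <<'E'
from h import *
o=[]
for n,b in (("scene",(185,150,250,215)),("side",(235,120,305,190))):
    c=capture(n);im=c["img"][:,:,::-1];x0,y0,x1,y1=b
    o.append(cv2.resize(im[y0:y1,x0:x1],(400,400),interpolation=cv2.INTER_CUBIC))
cv2.imwrite("pics/p16.png",np.hstack(o))
mv([500.5,-152,63])
E
```

```text
clock: 24.77
ee_pos: [514.4, -177.1, 57.6]
tcp_rot: [-0.743, 3.048, -0.01]
contact_force: [-1.5, -5.7, 17.6]
grip_width: 0.3
t 24.87 pos [ 514.4 -177.1   57.5] yaw(jaw y dir deg) 117.4 tilt z [ 0.005 -0.005 -1.   ] F [-0.7 -5.9 17.8] w 0.3 q1,6 [-0.46 -0.   -0.94]
tool offset to target [ 0.7 28.7 -5.7]
```

View pics/p16.png

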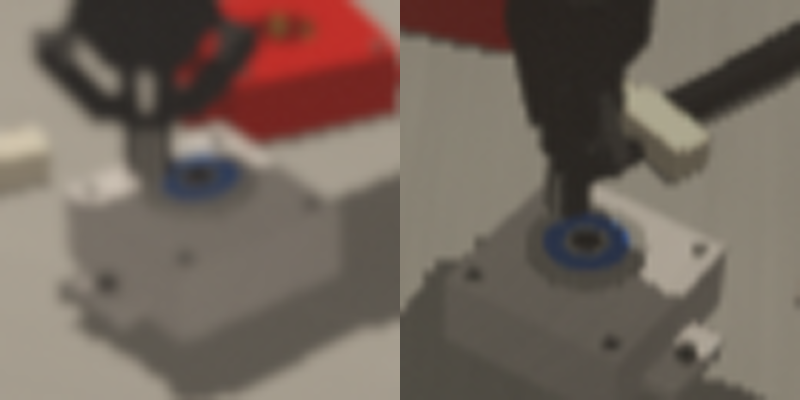

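```bash
python3 -m crank '[{"offset":[0,0,-4],"yaw":0,"hand":-1},{"offset":[0,0,-6],"yaw":0,"hand":-1},{"offset":[0,12,0],"yaw":0,"hand":-1},{"offset":[0,14,0],"yaw":0,"hand":-1},{"offset":[0,14,0],"yaw":0,"hand":-1},{"offset":[0,10,0],"yaw":0,"hand":-1},{"offset":[0,0,1],"yaw":0,"hand":-1},{"offset":[0,0,1],"yaw":0,"hand":-1},{"offset":[0,0,0.6],"yaw":0,"hand":-1},{"offset":[0,0,0.4],"yaw":0,"hand":-1}]'
```

```text
clock: 25.7
ee_pos: [489.0, -130.5, 61.9]
tcp_rot: [-0.745, 3.052, -0.0]
contact_force: [0.1, -0.3, 0.8]
grip_width: 0.3
```

Run:
```python
from h import *
mv([500.5,-152,63])
```

```text
t 25.7 pos [ 489.  -130.5   61.9] yaw(jaw y dir deg) 117.4 tilt z [ 0. -0. -1.] F [ 0.1 -0.3  0.8] w 0.3 q1,6 [-0.41 -0.   -0.88]
tool offset to target [ -0.3 -24.4  -1.1]
```

```bash
python3 -m crank '[{"offset":[0,0.5,0.5],"yaw":0,"hand":-1},{"offset":[0,0.5,0.5],"yaw":0,"hand":-1},{"offset":[0,0,0.5],"yaw":0,"hand":-1},{"offset":[0,0,0.5],"yaw":0,"hand":-1},{"offset":[0,0,0.5],"yaw":0,"hand":-1},{"offset":[0,0,0.5],"yaw":0,"hand":-1},{"offset":[0,0,0.5],"yaw":0,"hand":-1},{"offset":[0,0,0.5],"yaw":0,"hand":-1},{"offset":[0,0,0.4],"yaw":0,"hand":-1},{"offset":[0,0,0],"yaw":0,"hand":-1}]'
```

```text
clock: 26.53
ee_pos: [488.4, -129.1, 58.6]
tcp_rot: [-0.745, 3.051, 0.0]
contact_force: [-3.8, 3.0, 16.2]
grip_width: 0.1
```

```bash
python3 -m crank '[{"offset":[0,0,0.4],"yaw":0,"hand":-1},{"offset":[0,0,0.4],"yaw":0,"hand":-1},{"offset":[0,0,0.4],"yaw":0,"hand":-1},{"offset":[0,0,0.4],"yaw":0,"hand":-1},{"offset":[0,0,0.4],"yaw":0,"hand":-1},{"offset":[0,0,0.4],"yaw":0,"hand":-1},{"offset":[0,0,0.4],"yaw":0,"hand":-1},{"offset":[0,0,0.2],"yaw":0,"hand":-1},{"offset":[0,0,0],"yaw":0,"hand":-1},{"offset":[0,0,0],"yaw":0,"hand":-1}]'
python3 - <<'E'
from h import *
o=[]
for n,b in (("scene",(185,150,250,215)),("side",(235,120,305,190))):
    c=capture(n);im=c["img"][:,:,::-1];x0,y0,x1,y1=b
    o.append(cv2.resize(im[y0:y1,x0:x1],(400,400),interpolation=cv2.INTER_CUBIC))
cv2.imwrite("pics/p17.png",np.hstack(o))
mv([500.5,-152,63])
E
```

```text
clock: 27.37
ee_pos: [488.1, -128.4, 55.8]
tcp_rot: [-0.746, 3.051, 0.002]
contact_force: [-6.6, 5.3, 22.4]
grip_width: 0.1
t 27.47 pos [ 488.1 -128.4   55.8] yaw(jaw y dir deg) 117.5 tilt z [ 0.     0.001 -1.   ] F [-6.7  6.2 23.1] w 0.1 q1,6 [-0.4   0.   -0.88]
tool offset to target [ -0.2 -26.7  -7.2]
```

View pics/p17.png

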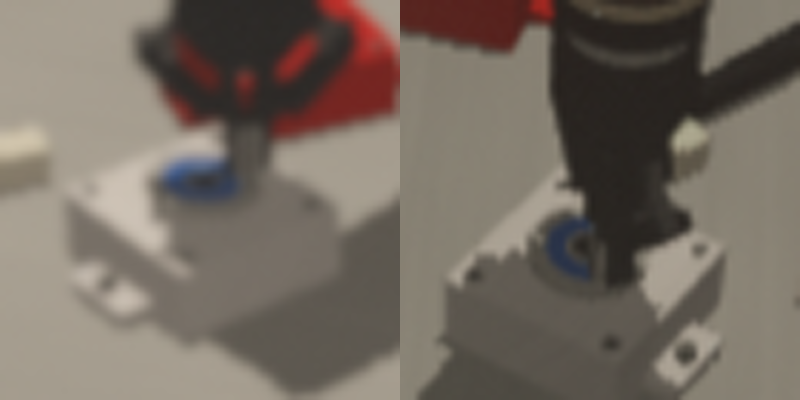

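```bash
python3 -m crank '[{"offset":[0,0,-4],"yaw":0,"hand":-1},{"offset":[0,0,-5],"yaw":0,"hand":-1},{"offset":[0,-12,0],"yaw":0,"hand":-1},{"offset":[0,-14,0],"yaw":0,"hand":-1},{"offset":[0,-14,0],"yaw":0,"hand":-1},{"offset":[0,-11,0],"yaw":0,"hand":-1},{"offset":[0,0,1],"yaw":0,"hand":-1},{"offset":[0,0,1.5],"yaw":0,"hand":-1},{"offset":[0,0,1],"yaw":0,"hand":-1},{"offset":[0,0,0.5],"yaw":0,"hand":-1}]'
python3 - <<'E'
from h import *
mv([500.5,-152,63])
E
python3 -m crank '[{"offset":[0,0,0.4],"yaw":0,"hand":-1},{"offset":[0,0,0.4],"yaw":0,"hand":-1},{"offset":[0,0,0.4],"yaw":0,"hand":-1},{"offset":[0,0,0.4],"yaw":0,"hand":-1},{"offset":[0,0,0.4],"yaw":0,"hand":-1},{"offset":[0,0,0.4],"yaw":0,"hand":-1},{"offset":[0,0,0.4],"yaw":0,"hand":-1},{"offset":[0,0,0.4],"yaw":0,"hand":-1},{"offset":[0,0,0.3],"yaw":0,"hand":-1},{"offset":[0,0,0],"yaw":0,"hand":-1}]'
```

```text
clock: 28.3
ee_pos: [511.0, -173.8, 59.2]
tcp_rot: [0.746, -3.051, -0.001]
contact_force: [0.4, -0.3, 0.8]
grip_width: -0.1
t 28.3 pos [ 511.  -173.8   59.2] yaw(jaw y dir deg) 117.5 tilt z [-0.001  0.001 -1.   ] F [ 0.4 -0.3  0.8] w -0.1 q1,6 [-0.46  0.   -0.94]
tool offset to target [-0.7 24.2 -3.8]
clock: 29.13
ee_pos: [512.2, -174.8, 57.4]
tcp_rot: [-0.745, 3.051, -0.003]
contact_force: [-3.4, 0.4, 13.9]
grip_width: 0.2
```

```bash
python3 -m crank '[{"offset":[0,0.2,0.4],"yaw":0,"hand":-1},{"offset":[0,0.2,0.4],"yaw":0,"hand":-1},{"offset":[0,0.2,0.4],"yaw":0,"hand":-1},{"offset":[0,0.2,0.4],"yaw":0,"hand":-1},{"offset":[0,0.2,0.4],"yaw":0,"hand":-1},{"offset":[0,0,0.4],"yaw":0,"hand":-1},{"offset":[0,0,0.4],"yaw":0,"hand":-1},{"offset":[0,0,0.4],"yaw":0,"hand":-1},{"offset":[0,0,0.4],"yaw":0,"hand":-1},{"offset":[0,0,0],"yaw":0,"hand":-1}]'
python3 - <<'E'
from h import *
o=[]
for n,b in (("scene",(185,150,250,215)),("side",(235,120,305,190))):
    c=capture(n);im=c["img"][:,:,::-1];x0,y0,x1,y1=b
    o.append(cv2.resize(im[y0:y1,x0:x1],(400,400),interpolation=cv2.INTER_CUBIC))
cv2.imwrite("pics/p18.png",np.hstack(o))
mv([500.5,-152,63])
E
```

```text
clock: 29.97
ee_pos: [513.1, -175.5, 54.8]
tcp_rot: [-0.744, 3.049, -0.008]
contact_force: [-1.9, -4.2, 18.3]
grip_width: -0.2
t 30.07 pos [ 513.1 -175.5   54.7] yaw(jaw y dir deg) 117.4 tilt z [ 0.004 -0.004 -1.   ] F [-2.6 -4.1 19. ] w 0.3 q1,6 [-0.46 -0.   -0.94]
tool offset to target [ 0.4 26.6 -8.4]
```

View pics/p18.png

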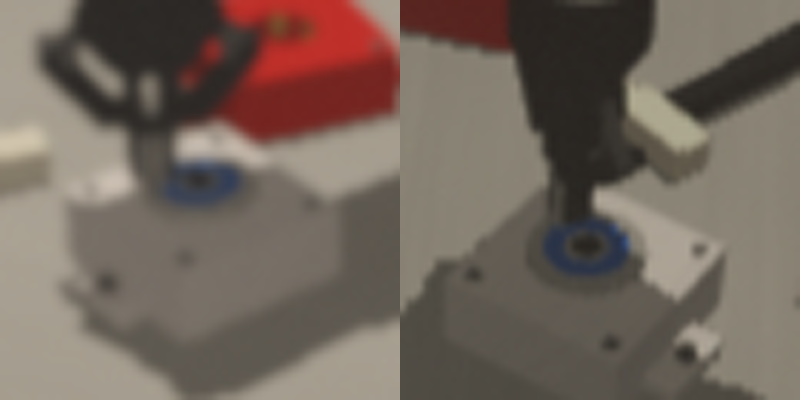

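```bash
python3 -m crank '[{"offset":[0,0,-4],"yaw":0,"hand":-1},{"offset":[0,0,-5],"yaw":0,"hand":-1},{"offset":[0,12,0],"yaw":0,"hand":-1},{"offset":[0,14,0],"yaw":0,"hand":-1},{"offset":[0,14,0],"yaw":0,"hand":-1},{"offset":[0,10,0],"yaw":0,"hand":-1},{"offset":[0,0,1],"yaw":0,"hand":-1},{"offset":[0,0,1],"yaw":0,"hand":-1},{"offset":[0,0,1],"yaw":0,"hand":-1},{"offset":[0,0,0.5],"yaw":0,"hand":-1}]'
python3 - <<'E'
from h import *
mv([500.5,-152,63])
E
python3 -m crank '[{"offset":[0,0,0.4],"yaw":0,"hand":-1},{"offset":[0,0,0.4],"yaw":0,"hand":-1},{"offset":[0,0,0.4],"yaw":0,"hand":-1},{"offset":[0,0,0.4],"yaw":0,"hand":-1},{"offset":[0,0,0.4],"yaw":0,"hand":-1},{"offset":[0,0,0.4],"yaw":0,"hand":-1},{"offset":[0,0,0.4],"yaw":0,"hand":-1},{"offset":[0,0,0.3],"yaw":0,"hand":-1},{"offset":[0,0,0],"yaw":0,"hand":-1},{"offset":[0,0,0],"yaw":0,"hand":-1}]'
```

```text
clock: 30.9
ee_pos: [488.6, -129.6, 57.9]
tcp_rot: [-0.745, 3.052, -0.0]
contact_force: [-0.3, -0.2, 0.3]
grip_width: -0.2
t 30.9 pos [ 488.6 -129.6   57.9] yaw(jaw y dir deg) 117.4 tilt z [ 0. -0. -1.] F [-0.3 -0.2  0.3] w -0.2 q1,6 [-0.4  -0.   -0.88]
tool offset to target [ -0.3 -25.4  -5.1]
clock: 31.73
ee_pos: [488.4, -129.2, 55.8]
tcp_rot: [-0.745, 3.051, -0.0]
contact_force: [-3.7, 2.9, 14.9]
grip_width: 0.0
```

```bash
python3 -m crank '[{"offset":[0,0,0.4],"yaw":0,"hand":-1},{"offset":[0,0,0.4],"yaw":0,"hand":-1},{"offset":[0,0,0.4],"yaw":0,"hand":-1},{"offset":[0,0,0.4],"yaw":0,"hand":-1},{"offset":[0,0,0.4],"yaw":0,"hand":-1},{"offset":[0,0,0.4],"yaw":0,"hand":-1},{"offset":[0,0,0.4],"yaw":0,"hand":-1},{"offset":[0,0,0.2],"yaw":0,"hand":-1},{"offset":[0,0,0],"yaw":0,"hand":-1},{"offset":[0,0,0],"yaw":0,"hand":-1}]'
```

```text
clock: 32.57
ee_pos: [488.2, -128.7, 53.1]
tcp_rot: [-0.746, 3.051, 0.001]
contact_force: [-6.1, 4.9, 21.8]
grip_width: -0.1
```

```bash
python3 -m crank '[{"offset":[0,0,-4],"yaw":0,"hand":-1},{"offset":[0,0,-5],"yaw":0,"hand":-1},{"offset":[0,-12,0],"yaw":0,"hand":-1},{"offset":[0,-14,0],"yaw":0,"hand":-1},{"offset":[0,-14,0],"yaw":0,"hand":-1},{"offset":[0,-11,0],"yaw":0,"hand":-1},{"offset":[0,0,1],"yaw":0,"hand":-1},{"offset":[0,0,1.5],"yaw":0,"hand":-1},{"offset":[0,0,1],"yaw":0,"hand":-1},{"offset":[0,0,0.5],"yaw":0,"hand":-1}]'
python3 - <<'E'
from h import *
mv([500.5,-152,63])
o=[]
for n,b in (("scene",(185,150,250,215)),("side",(235,120,305,190))):
    c=capture(n);im=c["img"][:,:,::-1];x0,y0,x1,y1=b
    o.append(cv2.resize(im[y0:y1,x0:x1],(400,400),interpolation=cv2.INTER_CUBIC))
cv2.imwrite("pics/p19.png",np.hstack(o))
E
python3 -m crank '[{"offset":[0,0,0.4],"yaw":0,"hand":-1},{"offset":[0,0,0.4],"yaw":0,"hand":-1},{"offset":[0,0,0.4],"yaw":0,"hand":-1},{"offset":[0,0,0.4],"yaw":0,"hand":-1},{"offset":[0,0,0.4],"yaw":0,"hand":-1},{"offset":[0,0,0.4],"yaw":0,"hand":-1},{"offset":[0,0,0.4],"yaw":0,"hand":-1},{"offset":[0,0,0.4],"yaw":0,"hand":-1},{"offset":[0,0,0],"yaw":0,"hand":-1},{"offset":[0,0,0],"yaw":0,"hand":-1}]'
```

```text
clock: 33.4
ee_pos: [511.1, -173.8, 56.5]
tcp_rot: [0.746, -3.051, -0.001]
contact_force: [0.0, -0.2, -0.4]
grip_width: -0.1
t 33.4 pos [ 511.1 -173.8   56.5] yaw(jaw y dir deg) 117.5 tilt z [-0.001  0.001 -1.   ] F [ 0.  -0.2 -0.4] w -0.1 q1,6 [-0.46  0.   -0.94]
tool offset to target [-0.7 24.2 -6.5]
clock: 34.33
ee_pos: [512.2, -174.7, 54.8]
tcp_rot: [-0.745, 3.051, -0.002]
contact_force: [-3.0, 1.3, 12.9]
grip_width: 0.1
```

View pics/p19.png

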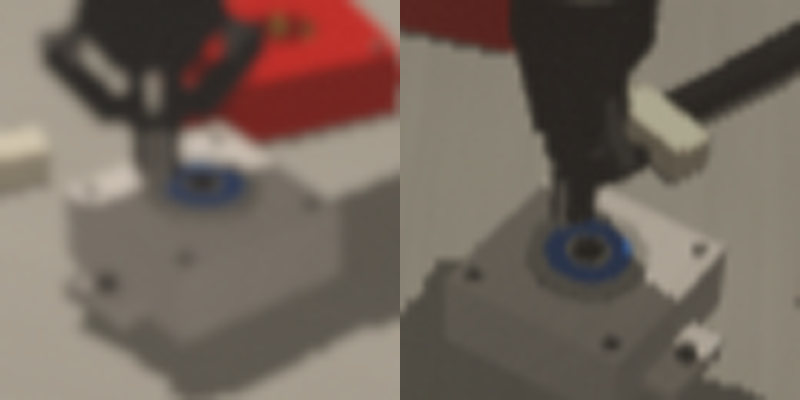

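```bash
python3 -m crank '[{"offset":[0,0.2,0.4],"yaw":0,"hand":-1},{"offset":[0,0.2,0.4],"yaw":0,"hand":-1},{"offset":[0,0.2,0.4],"yaw":0,"hand":-1},{"offset":[0,0.2,0.4],"yaw":0,"hand":-1},{"offset":[0,0.2,0.4],"yaw":0,"hand":-1},{"offset":[0,0,0.4],"yaw":0,"hand":-1},{"offset":[0,0,0.4],"yaw":0,"hand":-1},{"offset":[0,0,0.4],"yaw":0,"hand":-1},{"offset":[0,0,0],"yaw":0,"hand":-1},{"offset":[0,0,0],"yaw":0,"hand":-1}]'
```

```text
clock: 35.17
ee_pos: [512.8, -175.3, 52.5]
tcp_rot: [-0.744, 3.05, -0.007]
contact_force: [-2.2, -2.5, 17.9]
grip_width: 0.0
```

```bash
python3 -m crank '[{"offset":[0,0,-4],"yaw":0,"hand":-1},{"offset":[0,0,-12],"yaw":0,"hand":-1},{"offset":[-8,10,-16],"yaw":0,"hand":-1},{"offset":[-16,14,-12],"yaw":0,"hand":-1},{"offset":[-16,0,-4],"yaw":0,"hand":-1},{"offset":[-4,0,0],"yaw":0,"hand":-1},{"offset":[0,0,0],"yaw":0,"hand":-1},{"offset":[0,0,0],"yaw":0,"hand":-1},{"offset":[0,0,0],"yaw":0,"hand":-1},{"offset":[0,0,0],"yaw":0,"hand":-1}]'
python3 - <<'E'
from h import *
mv([500.5,-152,63])
o=[]
for n,b in (("scene",(185,150,250,215)),("side",(235,120,305,190))):
    c=capture(n);im=c["img"][:,:,::-1];x0,y0,x1,y1=b
    o.append(cv2.resize(im[y0:y1,x0:x1],(400,400),interpolation=cv2.INTER_CUBIC))
cv2.imwrite("pics/p20.png",np.hstack(o))
c=capture("wrist");cv2.imwrite("pics/w20.png",c["img"][:,:,::-1]);np.savez("w20.npz",E=c["extrinsics"])
E
```

```text
clock: 36.0
ee_pos: [538.3, -132.3, 97.9]
tcp_rot: [0.744, -3.051, -0.001]
contact_force: [0.0, 0.1, 0.3]
grip_width: -0.2
t 36.0 pos [ 538.3 -132.3   97.9] yaw(jaw y dir deg) 117.4 tilt z [-0.001  0.    -1.   ] F [0.  0.1 0.3] w -0.2 q1,6 [-0.37 -0.   -0.85]
tool offset to target [42.6 -0.1 34.9]
```

View pics/p20.png

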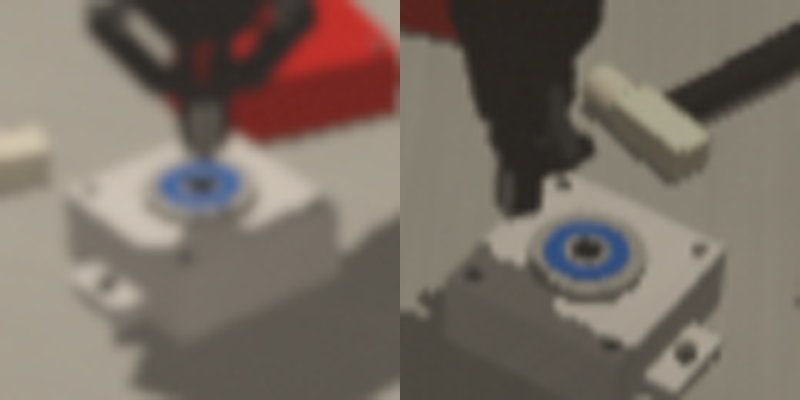

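View pics/w20.png

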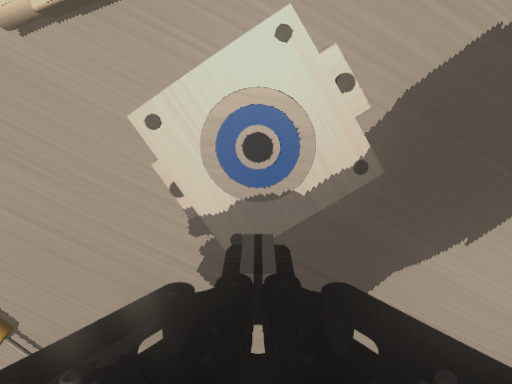

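```bash
python3 -m crank '[{"offset":[6,0,4],"yaw":0,"hand":-1},{"offset":[8,0,8],"yaw":0,"hand":-1},{"offset":[4,0,10],"yaw":0,"hand":-1},{"offset":[0,0,10],"yaw":0,"hand":-1},{"offset":[0,0,5],"yaw":0,"hand":-1},{"offset":[0,0,2.5],"yaw":0,"hand":-1},{"offset":[0,0,1.5],"yaw":0,"hand":-1},{"offset":[0,0,0.5],"yaw":0,"hand":-1},{"offset":[0,0,0],"yaw":0,"hand":-1},{"offset":[0,0,0],"yaw":0,"hand":-1}]'
python3 - <<'E'
from h import *
mv([500.5,-152,51])
E
python3 -m crank '[{"offset":[0,0,0.4],"yaw":0,"hand":-1},{"offset":[0,0,0.4],"yaw":0,"hand":-1},{"offset":[0,0,0.4],"yaw":0,"hand":-1},{"offset":[0,0,0.4],"yaw":0,"hand":-1},{"offset":[0,0,0.4],"yaw":0,"hand":-1},{"offset":[0,0,0.4],"yaw":0,"hand":-1},{"offset":[0,0,0.3],"yaw":0,"hand":-1},{"offset":[0,0,0],"yaw":0,"hand":-1},{"offset":[0,0,0],"yaw":0,"hand":-1},{"offset":[0,0,0],"yaw":0,"hand":-1}]'
```

```text
clock: 36.98
ee_pos: [523.6, -140.3, 57.3]
tcp_rot: [-0.746, 3.051, -0.001]
contact_force: [0.0, 0.6, 0.5]
grip_width: 0.1
t 36.98 pos [ 523.6 -140.3   57.3] yaw(jaw y dir deg) 117.5 tilt z [ 0.001 -0.    -1.   ] F [0.  0.6 0.5] w 0.1 q1,6 [-0.4  -0.   -0.88]
tool offset to target [25.9  0.3  6.3]
clock: 37.82
ee_pos: [523.3, -140.3, 54.3]
tcp_rot: [-0.745, 3.052, -0.0]
contact_force: [-0.3, -0.6, 0.1]
grip_width: -0.1
```

```bash
python3 -m crank '[{"offset":[0,0,0.4],"yaw":0,"hand":-1},{"offset":[0,0,0.4],"yaw":0,"hand":-1},{"offset":[0,0,0.4],"yaw":0,"hand":-1},{"offset":[0,0,0.4],"yaw":0,"hand":-1},{"offset":[0,0,0.4],"yaw":0,"hand":-1},{"offset":[0,0,0.4],"yaw":0,"hand":-1},{"offset":[0,0,0.2],"yaw":0,"hand":-1},{"offset":[0,0,0],"yaw":0,"hand":-1},{"offset":[0,0,0],"yaw":0,"hand":-1},{"offset":[0,0,0],"yaw":0,"hand":-1}]'
```

```text
clock: 38.65
ee_pos: [523.7, -140.2, 52.9]
tcp_rot: [-0.746, 3.051, -0.001]
contact_force: [-2.9, 2.0, 16.1]
grip_width: -0.1
```

```bash
python3 -m crank '[{"offset":[0,0,0.3],"yaw":0,"hand":-1},{"offset":[0,0,0.3],"yaw":0,"hand":-1},{"offset":[0,0,0.3],"yaw":0,"hand":-1},{"offset":[0,0,0.3],"yaw":0,"hand":-1},{"offset":[0,0,0.3],"yaw":0,"hand":-1},{"offset":[0,0,0],"yaw":0,"hand":-1},{"offset":[0,0,0],"yaw":0,"hand":-1},{"offset":[0,0,0],"yaw":0,"hand":-1},{"offset":[0,0,0],"yaw":0,"hand":-1},{"offset":[0,0,0],"yaw":0,"hand":-1}]'
```

```text
clock: 39.48
ee_pos: [524.2, -140.2, 51.8]
tcp_rot: [-0.745, 3.05, -0.001]
contact_force: [-3.3, 2.6, 19.1]
grip_width: -0.5
```

```bash
python3 -m crank '[{"offset":[0,0,-4],"yaw":0,"hand":-1},{"offset":[0,0,-5],"yaw":0,"hand":-1},{"offset":[12,0,0],"yaw":0,"hand":-1},{"offset":[14,0,0],"yaw":0,"hand":-1},{"offset":[14,0,0],"yaw":0,"hand":-1},{"offset":[10,0,0],"yaw":0,"hand":-1},{"offset":[0,0,1],"yaw":0,"hand":-1},{"offset":[0,0,1.5],"yaw":0,"hand":-1},{"offset":[0,0,1],"yaw":0,"hand":-1},{"offset":[0,0,0.5],"yaw":0,"hand":-1}]'
python3 - <<'E'
from h import *
mv([500.5,-152,51])
E
python3 -m crank '[{"offset":[0,0,0.4],"yaw":0,"hand":-1},{"offset":[0,0,0.4],"yaw":0,"hand":-1},{"offset":[0,0,0.4],"yaw":0,"hand":-1},{"offset":[0,0,0.4],"yaw":0,"hand":-1},{"offset":[0,0,0.4],"yaw":0,"hand":-1},{"offset":[0,0,0.4],"yaw":0,"hand":-1},{"offset":[0,0,0.3],"yaw":0,"hand":-1},{"offset":[0,0,0],"yaw":0,"hand":-1},{"offset":[0,0,0],"yaw":0,"hand":-1},{"offset":[0,0,0],"yaw":0,"hand":-1}]'
```

```text
clock: 40.32
ee_pos: [479.3, -163.2, 55.0]
tcp_rot: [-0.746, 3.052, -0.0]
contact_force: [0.3, 0.6, -0.2]
grip_width: 0.4
t 40.32 pos [ 479.3 -163.2   55. ] yaw(jaw y dir deg) 117.5 tilt z [ 0.  0. -1.] F [ 0.3  0.6 -0.2] w 0.4 q1,6 [-0.47  0.   -0.95]
tool offset to target [-24.    0.1   4. ]
clock: 41.15
ee_pos: [479.1, -163.3, 53.4]
tcp_rot: [-0.746, 3.051, -0.001]
contact_force: [-4.1, 0.9, 12.9]
grip_width: -0.1
```

```bash
python3 -m crank '[{"offset":[0,0,0.4],"yaw":0,"hand":-1},{"offset":[0,0,0.4],"yaw":0,"hand":-1},{"offset":[0,0,0.4],"yaw":0,"hand":-1},{"offset":[0,0,0.3],"yaw":0,"hand":-1},{"offset":[0,0,0.3],"yaw":0,"hand":-1},{"offset":[0,0,0],"yaw":0,"hand":-1},{"offset":[0,0,0],"yaw":0,"hand":-1},{"offset":[0,0,0],"yaw":0,"hand":-1},{"offset":[0,0,0],"yaw":0,"hand":-1},{"offset":[0,0,0],"yaw":0,"hand":-1}]'
```

```text
clock: 41.98
ee_pos: [479.1, -163.6, 51.8]
tcp_rot: [-0.745, 3.051, -0.002]
contact_force: [-5.4, 0.0, 16.2]
grip_width: -0.0
```

```bash
python3 -m crank '[{"offset":[0,0,0.2],"yaw":0,"hand":-1},{"offset":[0,0,0.2],"yaw":0,"hand":-1},{"offset":[0,0,0.2],"yaw":0,"hand":-1},{"offset":[0,0,0.2],"yaw":0,"hand":-1},{"offset":[0,0,0],"yaw":0,"hand":-1},{"offset":[0,0,0],"yaw":0,"hand":-1},{"offset":[0,0,0],"yaw":0,"hand":-1},{"offset":[0,0,0],"yaw":0,"hand":-1},{"offset":[0,0,0],"yaw":0,"hand":-1},{"offset":[0,0,0],"yaw":0,"hand":-1}]'
```

```text
clock: 42.82
ee_pos: [479.1, -163.7, 51.2]
tcp_rot: [-0.745, 3.052, -0.002]
contact_force: [-5.9, 1.3, 19.9]
grip_width: 0.2
```

```bash
python3 -m crank '[{"offset":[0,0,-3],"yaw":0,"hand":-1},{"offset":[0,0,-4],"yaw":0,"hand":-1},{"offset":[-8,8,0],"yaw":0,"hand":-1},{"offset":[-10,10,0],"yaw":0,"hand":-1},{"offset":[-6,7,0],"yaw":0,"hand":-1},{"offset":[0,0,1],"yaw":0,"hand":-1},{"offset":[0,0,1],"yaw":0,"hand":-1},{"offset":[0,0,0.6],"yaw":0,"hand":-1},{"offset":[0,0,0.4],"yaw":0,"hand":-1},{"offset":[0,0,0.4],"yaw":0,"hand":-1}]'
python3 - <<'E'
from h import *
mv([500.5,-152,51])
E
python3 -m crank '[{"offset":[0,0,0.3],"yaw":0,"hand":-1},{"offset":[0,0,0.3],"yaw":0,"hand":-1},{"offset":[0,0,0.3],"yaw":0,"hand":-1},{"offset":[0,0,0.3],"yaw":0,"hand":-1},{"offset":[0,0,0.3],"yaw":0,"hand":-1},{"offset":[0,0,0.3],"yaw":0,"hand":-1},{"offset":[0,0,0],"yaw":0,"hand":-1},{"offset":[0,0,0],"yaw":0,"hand":-1},{"offset":[0,0,0],"yaw":0,"hand":-1},{"offset":[0,0,0],"yaw":0,"hand":-1}]'
```

```text
clock: 43.65
ee_pos: [488.5, -130.4, 53.4]
tcp_rot: [0.745, -3.052, 0.0]
contact_force: [0.9, 0.4, -1.1]
grip_width: 0.2
t 43.65 pos [ 488.5 -130.4   53.4] yaw(jaw y dir deg) 117.4 tilt z [-0. -0. -1.] F [ 0.9  0.4 -1.1] w 0.2 q1,6 [-0.41 -0.   -0.88]
tool offset to target [ -0.7 -24.7   2.4]
clock: 44.48
ee_pos: [488.7, -130.1, 52.1]
tcp_rot: [-0.745, 3.052, -0.0]
contact_force: [-2.1, 0.6, 5.8]
grip_width: 0.3
```

```bash
python3 -m crank '[{"offset":[0,0,0.3],"yaw":0,"hand":-1},{"offset":[0,0,0.3],"yaw":0,"hand":-1},{"offset":[0,0,0.3],"yaw":0,"hand":-1},{"offset":[0,0,0.3],"yaw":0,"hand":-1},{"offset":[0,0,0.3],"yaw":0,"hand":-1},{"offset":[0,0,0.2],"yaw":0,"hand":-1},{"offset":[0,0,0],"yaw":0,"hand":-1},{"offset":[0,0,0],"yaw":0,"hand":-1},{"offset":[0,0,0],"yaw":0,"hand":-1},{"offset":[0,0,0],"yaw":0,"hand":-1}]'
```

```text
clock: 45.32
ee_pos: [489.1, -130.0, 51.2]
tcp_rot: [-0.746, 3.051, -0.001]
contact_force: [-4.3, 2.4, 17.7]
grip_width: -0.3
```

```bash
python3 -m crank '[{"offset":[0,0,0.2],"yaw":0,"hand":-1},{"offset":[0,0,0.2],"yaw":0,"hand":-1},{"offset":[0,0,0.2],"yaw":0,"hand":-1},{"offset":[0,0,0],"yaw":0,"hand":-1},{"offset":[0,0,-2],"yaw":0,"hand":-1},{"offset":[0,0,-5],"yaw":0,"hand":-1},{"offset":[0,-13,0],"yaw":0,"hand":-1},{"offset":[0,-14,0],"yaw":0,"hand":-1},{"offset":[0,-14,0],"yaw":0,"hand":-1},{"offset":[0,-8,0],"yaw":0,"hand":-1}]'
python3 -m crank '[{"offset":[0,0,1.2],"yaw":0,"hand":-1},{"offset":[0,0,1],"yaw":0,"hand":-1},{"offset":[0,0,0.6],"yaw":0,"hand":-1},{"offset":[0,0,0.4],"yaw":0,"hand":-1},{"offset":[0,0,0.4],"yaw":0,"hand":-1},{"offset":[0,0,0.4],"yaw":0,"hand":-1},{"offset":[0,0,0.4],"yaw":0,"hand":-1},{"offset":[0,0,0.4],"yaw":0,"hand":-1},{"offset":[0,0,0.4],"yaw":0,"hand":-1},{"offset":[0,0,0],"yaw":0,"hand":-1}]'
```

```text
clock: 46.15
ee_pos: [512.4, -175.5, 56.5]
tcp_rot: [-0.744, 3.051, -0.002]
contact_force: [-0.3, -0.1, -0.7]
grip_width: -0.5
clock: 46.98
ee_pos: [511.4, -173.4, 51.7]
tcp_rot: [-0.746, 3.051, -0.0]
contact_force: [-1.7, 0.1, 6.5]
grip_width: 0.0
```

```bash
python3 -m crank '[{"offset":[0,0,0.3],"yaw":0,"hand":-1},{"offset":[0,0,0.3],"yaw":0,"hand":-1},{"offset":[0,0,0.3],"yaw":0,"hand":-1},{"offset":[0,0,0.3],"yaw":0,"hand":-1},{"offset":[0,0,0.2],"yaw":0,"hand":-1},{"offset":[0,0,0],"yaw":0,"hand":-1},{"offset":[0,0,0],"yaw":0,"hand":-1},{"offset":[0,0,0],"yaw":0,"hand":-1},{"offset":[0,0,0],"yaw":0,"hand":-1},{"offset":[0,0,0],"yaw":0,"hand":-1}]'
```

```text
clock: 47.82
ee_pos: [511.6, -173.6, 51.1]
tcp_rot: [-0.745, 3.051, -0.001]
contact_force: [-3.6, 1.5, 16.4]
grip_width: -0.2
```

```bash
python3 -m crank '[{"offset":[0,0,0.2],"yaw":0,"hand":-1},{"offset":[0,0,0.2],"yaw":0,"hand":-1},{"offset":[0,0,0.2],"yaw":0,"hand":-1},{"offset":[0,0,0.2],"yaw":0,"hand":-1},{"offset":[0,0,0],"yaw":0,"hand":-1},{"offset":[0,0,0],"yaw":0,"hand":-1},{"offset":[0,0,0],"yaw":0,"hand":-1},{"offset":[0,0,0],"yaw":0,"hand":-1},{"offset":[0,0,0],"yaw":0,"hand":-1},{"offset":[0,0,0],"yaw":0,"hand":-1}]'
```

```text
clock: 48.65
ee_pos: [511.7, -173.6, 51.0]
tcp_rot: [-0.745, 3.05, -0.002]
contact_force: [-5.7, 3.4, 24.8]
grip_width: 0.1
```

-y is on a hard stop at z 51.0 (24.8 N with no further travel). Next I check -x.

```bash
python3 -m crank '[{"offset":[0,0,-3],"yaw":0,"hand":-1},{"offset":[0,0,-4],"yaw":0,"hand":-1},{"offset":[-8,8,0],"yaw":0,"hand":-1},{"offset":[-10,10,0],"yaw":0,"hand":-1},{"offset":[-7,6,0],"yaw":0,"hand":-1},{"offset":[0,0,1.5],"yaw":0,"hand":-1},{"offset":[0,0,1],"yaw":0,"hand":-1},{"offset":[0,0,0.6],"yaw":0,"hand":-1},{"offset":[0,0,0.4],"yaw":0,"hand":-1},{"offset":[0,0,0.4],"yaw":0,"hand":-1}]'
python3 -m crank '[{"offset":[0,0,0.4],"yaw":0,"hand":-1},{"offset":[0,0,0.3],"yaw":0,"hand":-1},{"offset":[0,0,0.3],"yaw":0,"hand":-1},{"offset":[0,0,0.3],"yaw":0,"hand":-1},{"offset":[0,0,0.3],"yaw":0,"hand":-1},{"offset":[0,0,0.3],"yaw":0,"hand":-1},{"offset":[0,0,0.3],"yaw":0,"hand":-1},{"offset":[0,0,0],"yaw":0,"hand":-1},{"offset":[0,0,0],"yaw":0,"hand":-1},{"offset":[0,0,0],"yaw":0,"hand":-1}]'
```

```text
clock: 49.48
ee_pos: [522.2, -141.1, 52.0]
tcp_rot: [0.745, -3.052, -0.0]
contact_force: [0.9, 0.6, 0.3]
grip_width: -0.1
clock: 50.32
ee_pos: [522.5, -141.0, 51.1]
tcp_rot: [-0.745, 3.051, -0.001]
contact_force: [-4.6, 2.2, 15.2]
grip_width: 0.4
```

```bash
python3 -m crank '[{"offset":[0,0,0.2],"yaw":0,"hand":-1},{"offset":[0,0,0.2],"yaw":0,"hand":-1},{"offset":[0,0,0.2],"yaw":0,"hand":-1},{"offset":[0,0,0.2],"yaw":0,"hand":-1},{"offset":[0,0,0],"yaw":0,"hand":-1},{"offset":[0,0,0],"yaw":0,"hand":-1},{"offset":[0,0,0],"yaw":0,"hand":-1},{"offset":[0,0,0],"yaw":0,"hand":-1},{"offset":[0,0,0],"yaw":0,"hand":-1},{"offset":[0,0,0],"yaw":0,"hand":-1}]'
```

```text
clock: 51.15
ee_pos: [522.7, -141.1, 51.0]
tcp_rot: [-0.745, 3.051, -0.002]
contact_force: [-7.1, 1.8, 24.6]
grip_width: -0.2
```

```bash
python3 -m crank '[{"offset":[0,0,-3],"yaw":0,"hand":-1},{"offset":[0,0,-4],"yaw":0,"hand":-1},{"offset":[8,8,0],"yaw":0,"hand":-1},{"offset":[10,10,0],"yaw":0,"hand":-1},{"offset":[7,7,0],"yaw":0,"hand":-1},{"offset":[0,0,1.5],"yaw":0,"hand":-1},{"offset":[0,0,1],"yaw":0,"hand":-1},{"offset":[0,0,0.6],"yaw":0,"hand":-1},{"offset":[0,0,0.4],"yaw":0,"hand":-1},{"offset":[0,0,0.4],"yaw":0,"hand":-1}]'
python3 -m crank '[{"offset":[0,0,0.4],"yaw":0,"hand":-1},{"offset":[0,0,0.3],"yaw":0,"hand":-1},{"offset":[0,0,0.3],"yaw":0,"hand":-1},{"offset":[0,0,0.3],"yaw":0,"hand":-1},{"offset":[0,0,0.3],"yaw":0,"hand":-1},{"offset":[0,0,0.3],"yaw":0,"hand":-1},{"offset":[0,0,0.3],"yaw":0,"hand":-1},{"offset":[0,0,0],"yaw":0,"hand":-1},{"offset":[0,0,0],"yaw":0,"hand":-1},{"offset":[0,0,0],"yaw":0,"hand":-1}]'
```

```text
clock: 51.98
ee_pos: [489.2, -130.3, 52.1]
tcp_rot: [-0.745, 3.052, -0.0]
contact_force: [-0.2, -0.4, 0.4]
grip_width: -0.3
clock: 52.82
ee_pos: [488.9, -130.1, 51.1]
tcp_rot: [-0.745, 3.051, -0.001]
contact_force: [-4.8, 2.1, 16.3]
grip_width: -0.1
```

```bash
python3 -m crank '[{"offset":[0,0,0.2],"yaw":0,"hand":-1},{"offset":[0,0,0.2],"yaw":0,"hand":-1},{"offset":[0,0,0.2],"yaw":0,"hand":-1},{"offset":[0,0,0.2],"yaw":0,"hand":-1},{"offset":[0,0,0],"yaw":0,"hand":-1},{"offset":[0,0,0],"yaw":0,"hand":-1},{"offset":[0,0,0],"yaw":0,"hand":-1},{"offset":[0,0,0],"yaw":0,"hand":-1},{"offset":[0,0,-3],"yaw":0,"hand":-1},{"offset":[0,0,-4],"yaw":0,"hand":-1}]'
```

```text
clock: 53.65
ee_pos: [488.6, -130.0, 56.4]
tcp_rot: [-0.746, 3.052, -0.0]
contact_force: [0.4, -0.9, -0.8]
grip_width: 0.4
```

```bash
python3 -m crank '[{"offset":[8,-8,0],"yaw":0,"hand":-1},{"offset":[10,-10,0],"yaw":0,"hand":-1},{"offset":[6,-7,0],"yaw":0,"hand":-1},{"offset":[0,0,1.5],"yaw":0,"hand":-1},{"offset":[0,0,1],"yaw":0,"hand":-1},{"offset":[0,0,0.6],"yaw":0,"hand":-1},{"offset":[0,0,0.4],"yaw":0,"hand":-1},{"offset":[0,0,0.4],"yaw":0,"hand":-1},{"offset":[0,0,0.4],"yaw":0,"hand":-1},{"offset":[0,0,0.4],"yaw":0,"hand":-1}]'
python3 -m crank '[{"offset":[0,0,0.3],"yaw":0,"hand":-1},{"offset":[0,0,0.3],"yaw":0,"hand":-1},{"offset":[0,0,0.3],"yaw":0,"hand":-1},{"offset":[0,0,0.3],"yaw":0,"hand":-1},{"offset":[0,0,0.3],"yaw":0,"hand":-1},{"offset":[0,0,0],"yaw":0,"hand":-1},{"offset":[0,0,0],"yaw":0,"hand":-1},{"offset":[0,0,0],"yaw":0,"hand":-1},{"offset":[0,0,0],"yaw":0,"hand":-1},{"offset":[0,0,0],"yaw":0,"hand":-1}]'
```

```text
clock: 54.48
ee_pos: [478.9, -163.0, 51.5]
tcp_rot: [0.746, -3.052, -0.0]
contact_force: [0.6, -1.0, -0.0]
grip_width: -0.3
clock: 55.32
ee_pos: [479.0, -163.2, 51.0]
tcp_rot: [-0.746, 3.051, -0.001]
contact_force: [-4.2, 2.8, 15.3]
grip_width: -0.2
```

```bash
python3 -m crank '[{"offset":[0,0,0.3],"yaw":0,"hand":-1},{"offset":[0,0,0.3],"yaw":0,"hand":-1},{"offset":[0,0,0.2],"yaw":0,"hand":-1},{"offset":[0,0,0],"yaw":0,"hand":-1},{"offset":[0,0,0],"yaw":0,"hand":-1},{"offset":[0,0,0],"yaw":0,"hand":-1},{"offset":[0,0,0],"yaw":0,"hand":-1},{"offset":[0,0,0],"yaw":0,"hand":-1},{"offset":[0,0,0],"yaw":0,"hand":-1},{"offset":[0,0,0],"yaw":0,"hand":-1}]'
python3 -m crank '[{"offset":[0,0,-3],"yaw":0,"hand":-1},{"offset":[0,0,-4],"yaw":0,"hand":-1},{"offset":[-10,0,0],"yaw":0,"hand":-1},{"offset":[-10,0,0],"yaw":0,"hand":-1},{"offset":[-4,0,0],"yaw":0,"hand":-1},{"offset":[0,0,2],"yaw":0,"hand":-1},{"offset":[0,0,1],"yaw":0,"hand":-1},{"offset":[0,0,0.6],"yaw":0,"hand":-1},{"offset":[0,0,0.5],"yaw":0,"hand":-1},{"offset":[0,0,0.4],"yaw":0,"hand":-1}]'
python3 - <<'E'
from h import *
mv([500.5,-152,51])
E
```

```text
clock: 56.15
ee_pos: [479.1, -163.3, 50.9]
tcp_rot: [-0.746, 3.051, -0.001]
contact_force: [-7.2, 3.7, 25.8]
grip_width: 0.3
clock: 56.98
ee_pos: [499.8, -152.3, 51.5]
tcp_rot: [0.745, -3.052, -0.0]
contact_force: [0.1, 0.5, 1.1]
grip_width: -0.1
t 56.98 pos [ 499.8 -152.3   51.5] yaw(jaw y dir deg) 117.4 tilt z [-0.  0. -1.] F [0.1 0.5 1.1] w -0.1 q1,6 [-0.44 -0.   -0.91]
tool offset to target [-0.7 -0.1  0.5]
```

```bash
python3 -m crank '[{"offset":[0,0,0.4],"yaw":0,"hand":-1},{"offset":[0,0,0.4],"yaw":0,"hand":-1},{"offset":[0,0,0.4],"yaw":0,"hand":-1},{"offset":[0,0,0.4],"yaw":0,"hand":-1},{"offset":[0,0,0.4],"yaw":0,"hand":-1},{"offset":[0,0,0.3],"yaw":0,"hand":-1},{"offset":[0,0,0],"yaw":0,"hand":-1},{"offset":[0,0,0],"yaw":0,"hand":-1},{"offset":[0,0,0],"yaw":0,"hand":-1},{"offset":[0,0,0],"yaw":0,"hand":-1}]'
```

```text
clock: 57.82
ee_pos: [500.1, -152.4, 51.1]
tcp_rot: [-0.745, 3.051, -0.001]
contact_force: [-7.6, 2.7, 22.9]
grip_width: -0.1
```

```bash
python3 -m crank '[{"offset":[0,0,0.1],"yaw":0,"hand":-1},{"offset":[0,0,0.1],"yaw":0,"hand":-1},{"offset":[0,0,0.05],"yaw":0,"hand":-1},{"offset":[0,0,0],"yaw":0,"hand":-1},{"offset":[0,0,0],"yaw":0,"hand":-1},{"offset":[0,0,0],"yaw":0,"hand":-1},{"offset":[0,0,0],"yaw":0,"hand":-1},{"offset":[0,0,0],"yaw":0,"hand":-1},{"offset":[0,0,0],"yaw":0,"hand":-1},{"offset":[0,0,0],"yaw":0,"hand":-1}]'
python3 -m crank '[{"offset":[0,0,-3],"yaw":0,"hand":-1},{"offset":[0,0,-8],"yaw":0,"hand":-1},{"offset":[0,0,-15],"yaw":0,"hand":-1},{"offset":[-10,0,-20],"yaw":0,"hand":-1},{"offset":[-20,0,-20],"yaw":0,"hand":-1},{"offset":[-20,0,-15],"yaw":0,"hand":-1},{"offset":[-20,0,-8],"yaw":0,"hand":-1},{"offset":[-10,0,0],"yaw":0,"hand":-1},{"offset":[0,0,0],"yaw":0,"hand":-1},{"offset":[0,0,0],"yaw":0,"hand":-1}]'
python3 - <<'E'
from h import *
o=[]
for n,b in (("scene",(185,150,250,215)),("side",(235,120,305,190))):
    c=capture(n);im=c["img"][:,:,::-1];x0,y0,x1,y1=b
    o.append(cv2.resize(im[y0:y1,x0:x1],(400,400),interpolation=cv2.INTER_CUBIC))
cv2.imwrite("pics/p30.png",np.hstack(o))
c=capture("wrist");cv2.imwrite("pics/w30.png",c["img"][:,:,::-1])
c=capture("side");cv2.imwrite("pics/s30.png",c["img"][:,:,::-1])
E
```

```text
clock: 58.65
ee_pos: [500.2, -152.4, 51.1]
tcp_rot: [-0.745, 3.051, -0.001]
contact_force: [-7.1, 3.4, 27.3]
grip_width: 0.1
clock: 59.48
ee_pos: [570.3, -115.2, 137.2]
tcp_rot: [0.746, -3.05, -0.001]
contact_force: [-0.6, -0.1, -0.1]
grip_width: 0.1
```

View pics/p30.png

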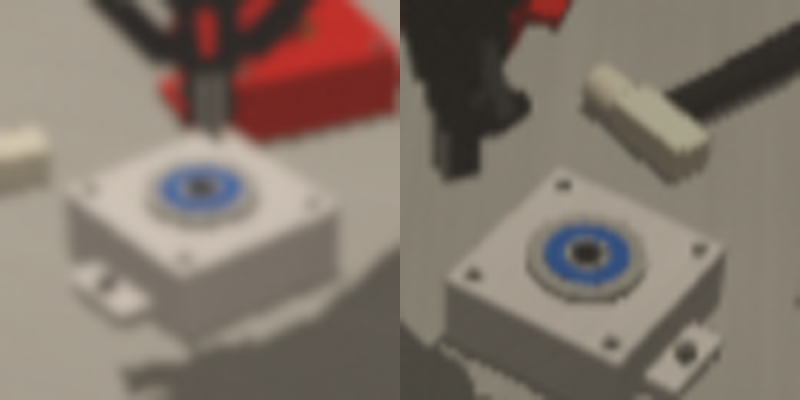

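View pics/w30.png

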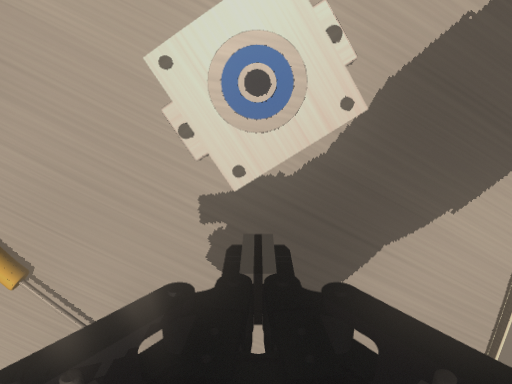

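View pics/s30.png

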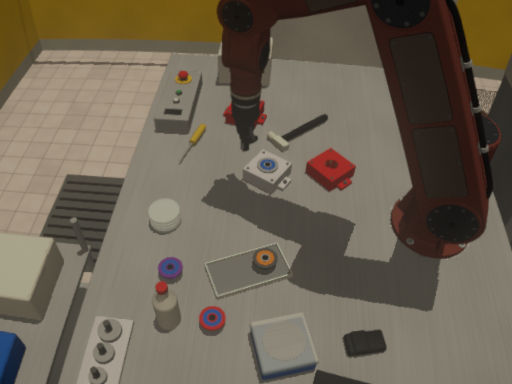

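The cup sits flat in the housing at side (268,165), with its flange on the block all round. The used cup is still in the tray at (264,259), everything else is where it was, and the arm is clear.

Run:
```python
from workcell import *
print(job_done(),observe()["clock"])
```

```text
the job is handed in; nothing more can be done
the job is handed in; nothing more can be done
```

The new cup is home in the aluminium housing, and I handed the job in at about 59.7 s of the 72 s allowed.

**What I did:** I took the blue-disc cup from the tray, started it square in the bore and released it. I then pressed it down to about 12 mm at its centre with 17 N. From there I tapped it home with the closed fingertips, alternating ±y and later ±x around the rim. Lastly I pushed once on the centre of its top.

**Last checks:**
- **Flush all round:** The fingertips stopped at z = 50.9 to 51.1 mm at all four rim points; flush is 51 mm. At three of them the stop held at about 25 N. At +y the last force reading was 16 N, because I lifted off before reading the firmer press.
- **Seat proof:** The final push on the centre read 22.9 N, then 27.3 N, both at z = 51.1 mm, so the cup did not move. That is slightly above the 25 N asked.
- **Pictures:** The flange looks even on the housing, the used cup is still in the tray, nothing else has visibly moved, and the robot is clear with nothing held.

**Not fully proven:**
- **Force:** I only read it at the end of each move. The highest was about 28 N including the sideways part, so a brief peak between readings would not show.
- **Cock angle:** I worked it out from edge heights rather than measuring it; it came to about 3 to 4 degrees at most.
- **Centre push height:** First contact on the centre came about 4 mm lower than I expected, so the cup had probably dropped in deeper by its own weight than the 8 mm described.

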